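Weigh a valve on the spring balance

ROBOT

A 6-joint arm with a two-finger parallel gripper is mounted at the origin on the work surface. World frame = base frame: x ahead of the robot, y to its left, z up, the work surface at z = 0. Lengths are in m, angles in rad, forces in N, time in s.
With the tool pointing down it reaches from about 0.4 to 0.825 m from the base axis. Payload 7 kg.
Tool frame: the origin (TCP) lies between the finger pads; the fingertips stand 22 mm ahead of it and the grasp point (between the pads) lies 3 mm ahead of it; z points along the fingers, y is the direction in which the jaws open and shut (so a half turn about z gives the same grasp; the last joint's range is limited). The gripper opens to 88 mm and grips with 3 to 60 N. Pads are 19 mm wide; open, the fingers measure 130 mm over their backs; the gripper's body (78 mm by 193 mm) begins 47 mm behind the grasp point.
Start: joints at [-0.954, 0.359, 0.012, 0, -1.224, -0.288], TCP at [0.218, -0.639, 0.249] pointing down, gripper open.
Joint ranges: [-3.07, 3.07], [-1.43, 2.12], [-1.02, 1.25], [-3.03, 1.67], [-3.05, -0], [-3.03, 3.03]. Speed limits (rad/s): [2.39, 2.39, 3.01, 3.14, 3.14, 3.14].

INTERFACE

Orientations are given as [roll, pitch, yaw] about the fixed x, y, z axes, in that order (R = Rz(yaw) Ry(pitch) Rx(roll)).
In Python, from station import arm, optics gives the robot as it stands. The module is installed in compiled form; this text tells all that it offers.
- The arm moves only by the tool jog_arm, never from a script. Its argument "motion" is a list that holds one entry, the list of rows, each a list of 7 numbers: the shift along the tool's x, y, z in m, then the turn, a rotation vector about the tool's x, y, z in degrees, then the finger opening in m, from 0 to 0.0876. In form: [[[x, y, z, rx, ry, rz, grip], ...]]. A call has 1 to 8 rows; each row is the pose to reach, as a shift and turn from the pose measured when the call began, along the tool's axes at that moment; what a row does not reach only later rows make up. A row lasts 1/10 s, in which the tool goes at most 50 mm and 8.59 degrees, less where a joint would pass 70% of its speed; a pose out of reach is approached as far as the arm can. A call with a gripper value outside its range is refused whole. The fingers move at their own pace and stop on an object; "newtons" is the grip in N (left out, the last holds). Time passes only in rows, so rows that repeat a pose let the fingers close. It gives the time, the measured TCP pose, the force and the opening at its end, in the units of the state.
- arm.get_state(): the state, without advancing time (a new reading comes with each control period).
- optics.grab_frame(name): name is "scene" or "side" or "wrist"; returns the picture (400x640x3 uint8, red, green, blue); there is no depth.
- optics.camera_model(name): a dict with "mtx" (3x3 intrinsics, pixels), "R" (3x3) and "t" (3): a world point X has camera coordinates R X + t; the wrist camera has in their place "mount" (4x4, takes a point from camera to tool coordinates, whose origin is the TCP and whose axes are the flange's). Camera axes: x right, y down, z forward; pixel columns grow to the right and rows downward; lengths in m; the calibration is good to about 2 mm. The wrist camera is an equidistant fisheye: a pixel r from the principal point sees the ray r / f radians off the axis. A picture is of the moment at which its call begins: read the wrist's pose just before it. camera_model takes no time and is no camera call.
- arm.job_done(): hands the job in, once; it reports no verdict.
The state is a dict: "t": time; "q": joint angles; "qd": joint speeds; "joint_efforts": joint torques, N m; "eef_pos": TCP position; "ee_rot": TCP orientation; "force": force on the tool from outside, world axes, zero at the start; "moment": the same for the moment, N m; "width": finger opening in m.
Only numpy, scipy, OpenCV 4.12 (cv2) and the standard library are available. Lean on these libraries where they do the work, as an engineer would, in place of code of your own. Each camera call takes 0.05 s, during which the arm holds its last target.

TASK

Weigh the white valve with the orange handle: first draw the steel carrier out from under the shelf until its handle stands clear in front of the shelf, let go of it standing on the bench, and then lay the valve, handle up, in the carrier's open front tray. Lift the carrier by its upright green handle and hang it by its loop on the balance's sprung hook, lowering it gently so that the hook never dives much deeper than the load holds it, and let go. Only when hook and carrier have stopped moving, press the red hold button right down; leave the carrier hanging there with the valve in it, and leave the brass nipple, the blue meter and the wrench where they are.

Things in the scene. Friction and masses are not known exactly. Their poses are not given: they have to be found in the camera images.
- shelf_edge (a point): low plywood shelf on four blue legs, fixed: board 130 deep x 250 wide x 15 mm, underside 230 mm above the bench, stock on top up to 45 mm higher. Legs 16 mm square, 198 mm clear between left and right. This point: middle of the board's front edge, at bench height; x points into the shelf (away from the robot), y left. The carrier's handle starts under the board, about 30 mm behind this edge.
- carrier_tab (a point): green upright pull tab on the front wall of the steel carrier: 10 mm thick (along y), 33 mm long (along x), from 10 to 44 mm above the carrier's underside. This point is its centre, 139 mm in front of (-x) the handle and 27 mm above the underside. The carrier stands on the bench, weighs about 0.6 kg, is 118 mm wide (y); x axis points from tab to handle (the rear), y to its left, z up.
- carrier_tray (a point): centre of the inner floor of the carrier's open tray, 80 mm in front of (-x) the handle, 4 mm above the underside; inside 76 mm (x) x 110 mm (y), walls 4 mm thick and 30 mm high above its floor. Axes as carrier_tab.
- carrier_grip (a point): grip centre on the carrier's green square handle stem: 14 x 14 mm, from 139 to 205 mm above the underside, this point 180 mm above the underside. The stem stands on top of the loop. A dark balance block 38 mm high reaches 70 mm behind (+x) the stem. Axes as carrier_tab.
- carrier_eye (a point): top of the carrier's hanging loop under the handle stem, on the wire's centre line, 135 mm above the underside and 45 mm below carrier_grip. The loop is 8 mm wire in the plane of y and z: two legs at y = +-45 mm up to 105 mm, then sloping up to this peak; the hook goes through it along x.
- carrier: the whole steel carrier; origin at its underside, straight below the handle; axes as carrier_tab.
- valve_grip (a point): centre of the orange bar handle of the white valve. Bar: 52 mm long (x), 14 mm thick (y, the way to grip it), 24 mm high (46 to 70 mm above the valve's underside; this point is 58 mm above it). Valve body below: white with brass hexagon ends, 84 mm long along y, 32 mm wide, 32 mm high, flat underside, about 0.22 kg. It fits the tray with its long axis y along the tray's y, either way round.
- valve: the whole valve; origin at the middle of its underside; axes as valve_grip.
- hook_seat (a point): where carrier_eye comes to rest in the V-shaped end of the spring balance's 8 mm round steel hook, 211 mm above the bench when empty; moves with the hook. x points level from hook tip to the blue column (290 mm tall, its front 140 mm behind this point), y left, z up. The base plate reaches 40 mm in front of the column, 14 mm high.
- hook_tip (a point): open upturned tip of the hook, 23 mm in front of (-x) hook_seat; the wire's top there is 11 mm above hook_seat. The loop must pass over the tip from the front, then go down into the V.
- balance (a joint): travel of the sprung hook straight down, m: 0 empty, spring 280 N/m (the loaded carrier of about 0.8 kg holds it about 0.028 down), stop at 0.07; lightly damped, bobs for a second or two. Deeper than 0.05 counts as slamming.
- hold_top (a point): top of the red round hold button, 32 mm across, in a black housing on the balance's base to the left (+y) of the hook; pressed straight down 6 mm, right down takes about 5 N.
- hold (a joint): travel of the hold button, m: 0 out, 0.006 right down; springs back.
- nipple: bystander: small brass hexagon nipple, 56 mm long along y, 26 mm high, lying on the bench; origin at its underside.
- meter: bystander: blue water meter, 120 mm long along x, 76 mm across, 75 mm high; origin at its underside.
- wrench: bystander: steel wrench about 170 mm long along its x, lying across the bench near the robot; origin near its middle, at its underside.
Things that resemble listed ones, but are neither listed nor needed, are in the scene too. Of the things that look like the valve, the smallest one is meant.

How it is judged:
By the outcome, as a careful person would: the job done as asked, in the order asked, and still so for the second after the job is handed in, with the robot touching nothing.
It also fails if it takes over 72 s, if anything falls off the work surface, if the arm or the gripper's body presses on something with over 40 N, if the wrist force passes 120 N, or if a joint passes its speed limit or range.

## Working session

There is one attempt and no reset: what is moved stays moved. The work goes in short steps, Python scripts to look and compute and a tool call to move; the robot and the scene stay as the last step left them, time stands still between calls to the robot, and variables do not carry over. Pictures are saved under pics/ and viewed, and the job is handed in when it is done.

Besides the shell and the picture viewer there is one more tool, called by a JSON object that holds its "op" and its "data", one argument or row to a line. jog_arm: Moves the arm, as the interface text tells. Its arguments: {"type":"object","properties":{"motion":{"type":"array","items":{"type":"array","items":{"type":"array","items":{"type":"number"}}}},"newtons":{"type":"number"}},"required":["motion"]}

```bash
mkdir -p pics; ls; python3 - <<'E'
from station import arm, optics
import cv2
for n in ["scene","side","wrist"]:
    f=optics.grab_frame(n); cv2.imwrite(f"pics/{n}0.png",f[:,:,::-1])
    m=optics.camera_model(n); print(n,{k:__import__('numpy').round(v,4).tolist() for k,v in m.items()})
print(arm.get_state())
E
```

```text
pics
scene {'mtx': [[397.0483, 0.0, 328.6896], [0.0, 397.0483, 201.1702], [0.0, 0.0, 1.0]], 'R': [[0.7669, 0.6417, 0.0077], [0.4263, -0.5005, -0.7535], [-0.4796, 0.5812, -0.6574]], 't': [-0.3976, -0.0908, 1.4278]}
side {'mtx': [[436.008, 0.0, 329.3152], [0.0, 436.008, 200.6792], [0.0, 0.0, 1.0]], 'R': [[-0.9927, -0.1207, 0.009], [-0.0845, 0.6385, -0.7649], [0.0866, -0.7601, -0.644]], 't': [0.5329, 0.159, 1.5242]}
wrist {'mtx': [[309.7069, 0.0, 318.5513], [0.0, 309.7069, 204.3318], [0.0, 0.0, 1.0]], 'mount': [[0.0, -0.9542, -0.2993, 0.0807], [1.0, 0.0002, -0.0003, -0.0003], [0.0004, -0.2993, 0.9542, -0.1368], [0.0, 0.0, 0.0, 1.0]]}
{'t': 0.15, 'q': array([-9.53882690e-01,  3.59233577e-01,  1.12923106e-02, -1.99836267e-04,
       -1.22412419e+00, -2.88108879e-01]), 'qd': array([ 0.00010717, -0.00272495,  0.00329822,  0.00121096,  0.00136233,
       -0.00087909]), 'joint_efforts': array([-1.48118706e-03, -5.83277214e+01,  2.93290561e+01,  7.00111091e+00,
        8.75821919e-03, -1.51227678e-04]), 'eef_pos': array([ 0.21782615, -0.63853725,  0.24785053]), 'ee_rot': array([ 3.14032245e+00, -1.80493153e-04, -2.81285580e+00]), 'force': array([0.04176065, 0.77951527, 0.22945278]), 'moment': array([-0.04733874,  0.0147072 , -0.00302337]), 'width': 0.08725971713626147}
```

View pics/scene0.png

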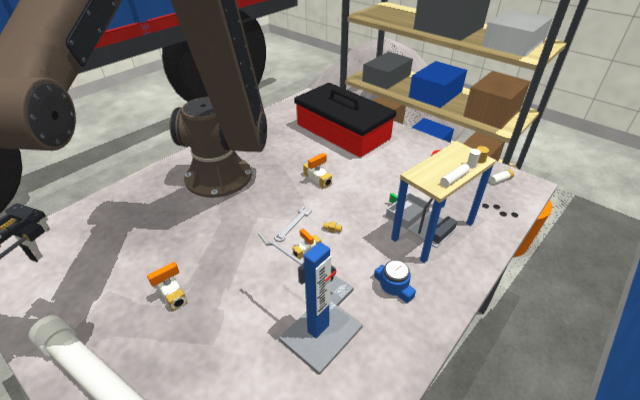

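View pics/side0.png

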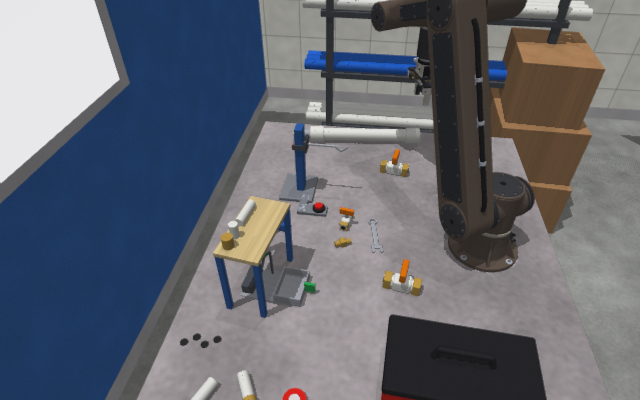

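View pics/wrist0.png

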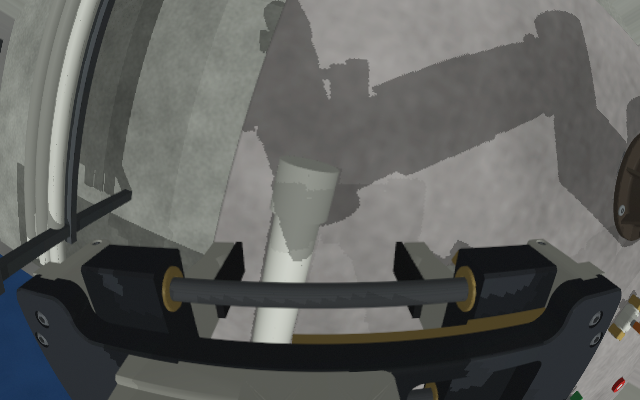

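```bash
cat > h.py <<'E'
from station import arm, optics
import cv2, numpy as np
from scipy.spatial.transform import Rotation as Rn
def ray(n,uv,st=None):
    m=optics.camera_model(n);K=m['mtx']
    if n!='wrist':
        d=np.linalg.inv(K)@[uv[0],uv[1],1.]; R=m['R'];return -R.T@m['t'], R.T@d/np.linalg.norm(d)
    x=(uv[0]-K[0,2])/K[0,0];y=(uv[1]-K[1,2])/K[1,1];r=np.hypot(x,y)
    d=np.array([x/r*np.sin(r),y/r*np.sin(r),np.cos(r)]) if r>1e-9 else np.array([0,0,1.])
    T=tool(st)@m['mount'];return T[:3,3],T[:3,:3]@d
def tool(st):
    T=np.eye(4);T[:3,:3]=Rn.from_euler('xyz',st['ee_rot']).as_matrix();T[:3,3]=st['eef_pos'];return T
def atz(n,uv,z,st=None):
    c,d=ray(n,uv,st);return c+d*(z-c[2])/d[2]
def tri(*obs):
    A=np.zeros((3,3));b=np.zeros(3);L=[]
    for o in obs:
        c,d=ray(*o);P=np.eye(3)-np.outer(d,d);A+=P;b+=P@c;L.append((P,c))
    X=np.linalg.solve(A,b);return X,[float(np.linalg.norm(P@(X-c))) for P,c in L]
def proj(n,X,st=None):
    m=optics.camera_model(n);K=m['mtx'];X=np.asarray(X,float)
    if n!='wrist':
        p=K@(m['R']@X+m['t']);return p[:2]/p[2]
    T=np.linalg.inv(tool(st)@m['mount']);p=T[:3,:3]@X+T[:3,3]
    rr=np.hypot(p[0],p[1]);th=np.arctan2(rr,p[2])
    return np.array([K[0,2]+K[0,0]*th*p[0]/rr,K[1,2]+K[1,1]*th*p[1]/rr])
def crop(n,src,x0,y0,w,h,out,s):
    f=cv2.imread(src)[y0:y0+h,x0:x0+w];cv2.imwrite(out,cv2.resize(f,None,fx=s,fy=s,interpolation=cv2.INTER_CUBIC))
def rel(pos,R,st=None):
    """shift & rotvec(deg) in tool axes from current pose to reach pos,R"""
    st=st or arm.get_state();T=tool(st)
    return T[:3,:3].T@(np.asarray(pos)-T[:3,3]), np.degrees(Rn.from_matrix(T[:3,:3].T@R).as_rotvec())
E
python3 - <<'E'
from h import *
crop('side','pics/side0.png',200,90,240,180,'pics/s1.png',3.3)
crop('side','pics/side0.png',210,190,240,180,'pics/s2.png',3.3)
crop('scene','pics/scene0.png',230,140,160,120,'pics/c1.png',5)
crop('scene','pics/scene0.png',370,140,160,120,'pics/c2.png',5)
crop('scene','pics/scene0.png',270,230,160,120,'pics/c3.png',5)
E
```

```text
(no output)
```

View pics/s1.png

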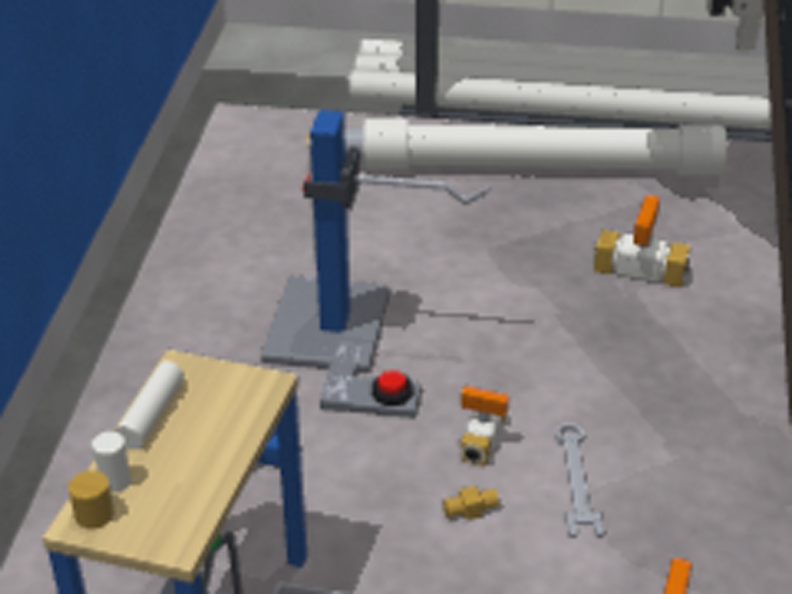

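View pics/s2.png

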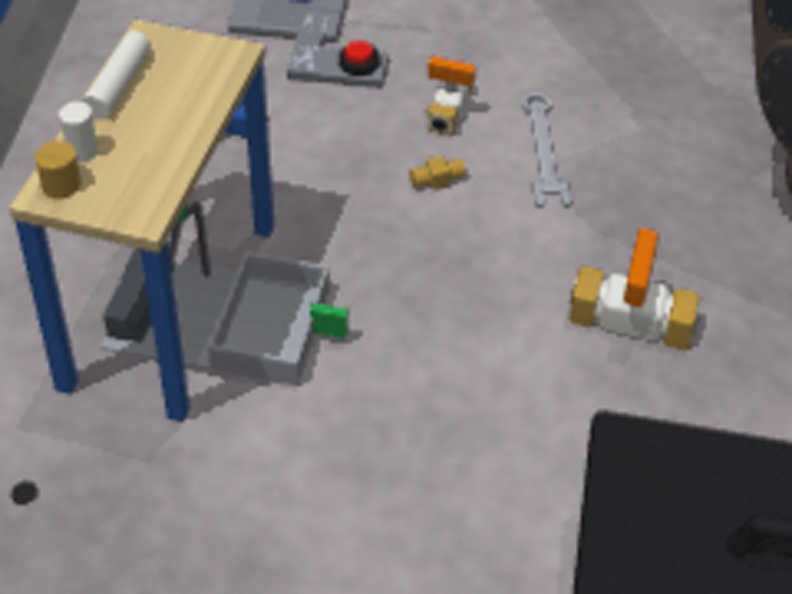

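View pics/c1.png

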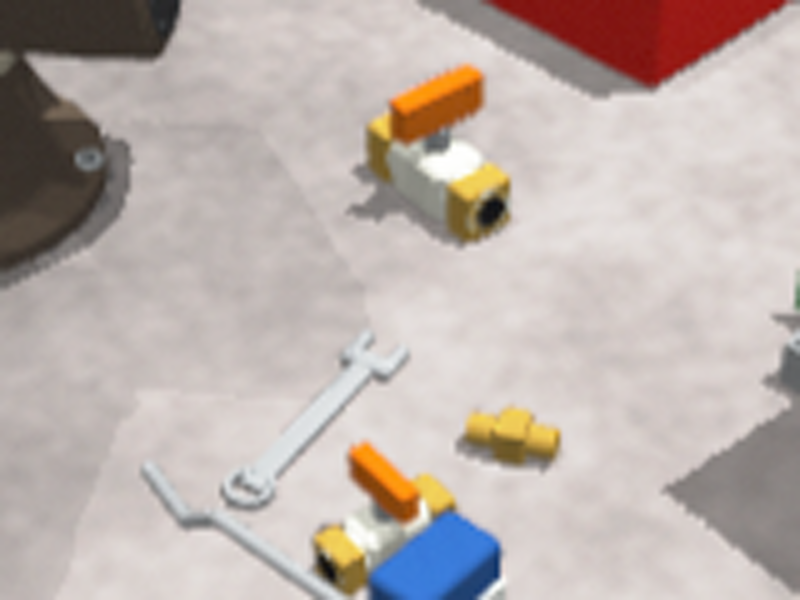

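View pics/c2.png

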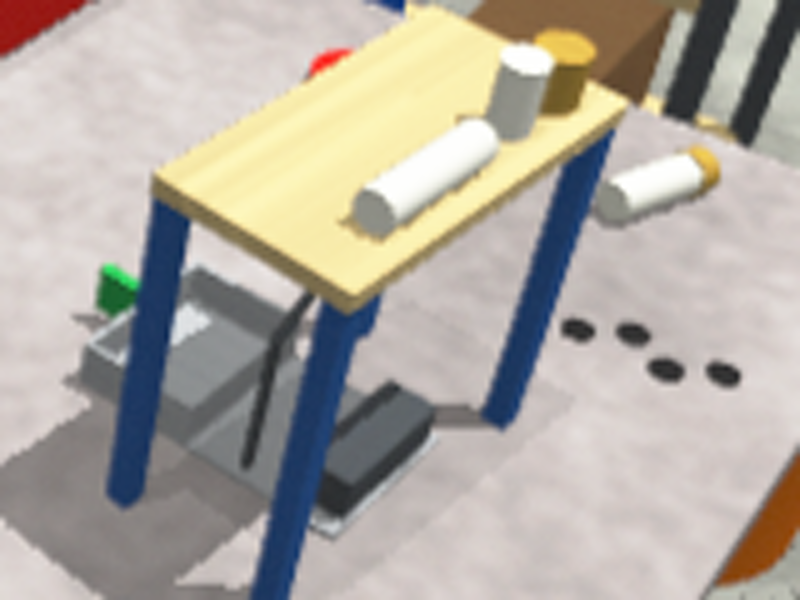

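View pics/c3.png

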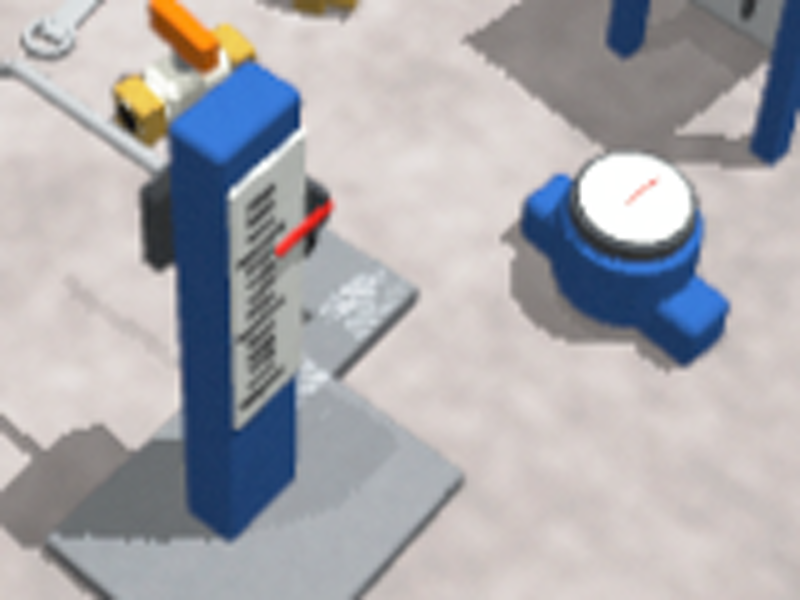

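```bash
python3 - <<'E'
from h import *
S1=lambda x,y:('side',(x/3.3+200,y/3.3+90))
S2=lambda x,y:('side',(x/3.3+210,y/3.3+190))
C=lambda x,y:('scene',(x/5+230,y/5+140))
C2=lambda x,y:('scene',(x/5+370,y/5+140))
C3=lambda x,y:('scene',(x/5+270,y/5+230))
def p(n,r): print(n,np.round(r[0],4),np.round(r[1],4))
p('B handle',tri(S1(485,402),C(384,482)))
p('C handle',tri(S2(641,267),C(438,103)))
# handle lengths B, C: top ends
for n,a,b,c,d in [('B',S1(462,396),S1(508,406),C(352,460),C(416,504)),('C',S2(648,235),S2(634,300),C(482,85),C(394,123))]:
    X=tri(a,c)[0];Y=tri(b,d)[0];Z=tri(a,d)[0];W=tri(b,c);print(n,X,Y,np.linalg.norm(X-Y))
    print('  ',tri(a,c)[1],tri(a,d)[1])
p('tab',tri(S2(330,320),C2(118,290)))
p('boardcorner FL',tri(S2(14,213),('scene',(0,0))))
for q in [(44,380),(177,415),(263,232)]: print('legbase',atz(*S2(*q),0))
for q in [(124,500),(500,420),(265,590)]: print('legbase sc',atz(*C2(*q),0))
for q in [(265,45),(160,243),(15,212),(135,22)]: print('board top side',atz(*S2(*q),.245))
for q in [(155,178),(348,303),(628,105),(430,8)]: print('board top sc',atz(*C2(*q),.245))
print('hook tip',tri(S1(488,189),C(148,467)))
print('hook V',tri(S1(465,201),C(195,521)))
p('column top c',tri(S1(328,118),C3(235,115)))
p('button',(atz(*S1(392,380),.04),0)) 
for q in [(480,458),(493,410)]: print('Bbody',atz(*S1(*q),.016))
for q in [(338,560),(435,495)]: print('Bbody sc',atz(*C(*q),.016))
for q in [(597,262),(690,268)]: print('Abody',atz(*S1(*q),.018))
for q in [(585,300),(685,320)]: print('Cbody',atz(*S2(*q),.018))
for q in [(262,253),(328,268),(298,380),(212,373),(105,340)]: print('tray top rim',atz(*S2(*q),.034))
E
```

```text
B handle [ 0.481  -0.0547  0.0559] [0.0013 0.0013]
C handle [0.2819 0.2201 0.0794] [0.0015 0.0015]
B [ 0.48832388 -0.06085854  0.07026568] [ 0.47491966 -0.04958326  0.04397454] 0.03159159613843082
   [0.01960665150578964, 0.01960665150578963] [0.0019109761511838855, 0.0019109761511838877]
C [0.29686654 0.22330999 0.11172785] [0.26669595 0.21669342 0.04511736] 0.07342343133609257
   [0.021025704021408513, 0.021025704021408513] [0.002010883900816225, 0.0020108839008163037]
tab [0.5636 0.2766 0.0285] [0.0001 0.0001]
boardcorner FL [ 0.672  -0.0914  0.4747] [0.5272 0.5272]
legbase [0.81781442 0.35620178 0.        ]
legbase [0.68764164 0.37793159 0.        ]
legbase [0.65261569 0.1512935  0.        ]
legbase sc [6.57196700e-01 1.44631550e-01 1.11022302e-16]
legbase sc [0.80051587 0.35678903 0.        ]
legbase sc [0.75796084 0.13713785 0.        ]
board top side [0.64000481 0.14317612 0.245     ]
board top side [0.6764975  0.38937717 0.245     ]
board top side [0.79951184 0.37213803 0.245     ]
board top side [0.76577805 0.12661992 0.245     ]
board top sc [0.64843463 0.13520276 0.245    
[... 338 characters left out ...]
6101353684215103])
column top c [ 0.6799 -0.2361  0.2884] [0.0029 0.0029]
button [ 0.5885 -0.0971  0.04  ] 0
Bbody [ 0.47978294 -0.00862     0.016     ]
Bbody [ 0.47246849 -0.08827824  0.016     ]
Bbody sc [ 0.47721299 -0.08959744  0.016     ]
Bbody sc [ 0.48592086 -0.01527249  0.016     ]
Abody [ 0.36484943 -0.38561563  0.018     ]
Abody [ 0.24704313 -0.3883556   0.018     ]
Cbody [0.32644644 0.2131351  0.018     ]
Cbody [0.23197664 0.22525475 0.018     ]
tray top rim [0.64091449 0.20828202 0.034     ]
tray top rim [0.57432869 0.21882492 0.034     ]
tray top rim [0.58065836 0.35107588 0.034     ]
tray top rim [0.65842526 0.35340095 0.034     ]
tray top rim [0.76342819 0.32988626 0.034     ]
```

```bash
cat >> h.py <<'E'
def down(yaw_deg): return Rn.from_euler('xyz',[np.pi,0,np.radians(yaw_deg)]).as_matrix()
def go(pos,yaw):
    s,r=rel(pos,down(yaw));print('rel',np.round(s,4),np.round(r,2))
E
python3 - <<'E'
from h import *
go((.42,-.25,.32),178);go((.42,.2,.29),173)
E
```

```text
rel [-0.3168  0.3026 -0.0718] [ 7.000e-02 -2.000e-02  2.084e+01]
rel [-0.4621  0.7284 -0.0413] [ 0.07 -0.03 25.84]
```

{"op": "jog_arm", "data": {
  "motion": [
    [[-0.317,0.303,-0.072,0,0,21,0.087],[-0.317,0.303,-0.072,0,0,21,0.087],[-0.317,0.303,-0.072,0,0,21,0.087],[-0.317,0.303,-0.072,0,0,21,0.087],[-0.317,0.303,-0.072,0,0,21,0.087],[-0.317,0.303,-0.072,0,0,21,0.087],[-0.317,0.303,-0.072,0,0,21,0.087],[-0.317,0.303,-0.072,0,0,21,0.087]]
  ]
}}

```text
t: 0.95
eef_pos: [0.3994, -0.2881, 0.3131]
ee_rot: [3.14, -0.0, 3.104]
force: [1.7, -0.7, -0.2]
width: 0.0871
```

```bash
python3 - <<'E'
from h import *
f=optics.grab_frame('wrist');st=arm.get_state();print(st['t'],np.abs(st['qd']).max(),st['eef_pos']);cv2.imwrite('pics/w1.png',f[:,:,::-1])
go((.43,.23,.29),173)
E
```

```text
1.0 0.18479421772256918 [ 0.40264028 -0.28379113  0.31463326]
rel [-0.0093  0.5144  0.0255] [0.1  0.17 5.  ]
```

View pics/w1.png

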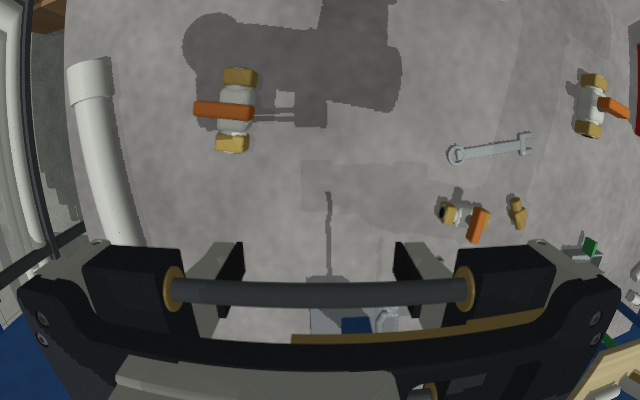

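{"op": "jog_arm", "data": {
  "motion": [
    [[-0.06,0.545,0.025,0,0,5,0.087],[-0.06,0.545,0.025,0,0,5,0.087],[-0.06,0.545,0.025,0,0,5,0.087],[-0.06,0.545,0.025,0,0,5,0.087],[-0.06,0.545,0.025,0,0,5,0.087],[-0.06,0.545,0.025,0,0,5,0.087],[-0.06,0.545,0.025,0,0,5,0.087],[-0.06,0.545,0.025,0,0,5,0.087]]
  ]
}}

```text
t: 1.8
eef_pos: [0.4582, 0.1073, 0.2971]
ee_rot: [3.139, 0.004, 3.02]
force: [0.8, 0.3, 0.8]
width: 0.0869
```

{"op": "jog_arm", "data": {
  "motion": [
    [[-0.02,0.12,0.03,0,0,0,0.087],[-0.02,0.12,0.03,0,0,0,0.087],[-0.02,0.12,0.03,0,0,0,0.087],[-0.02,0.12,0.03,0,0,0,0.087]]
  ]
}}

```text
t: 2.2
eef_pos: [0.4928, 0.2268, 0.2652]
ee_rot: [3.141, 0.001, 3.022]
force: [-0.5, -0.6, -0.8]
width: 0.0867
```

```bash
python3 - <<'E'
from h import *
st=arm.get_state();f=optics.grab_frame('wrist');print(st['t'],np.abs(st['qd']).max(),st['eef_pos'],st['ee_rot'],st['q']);cv2.imwrite('pics/w2.png',f[:,:,::-1])
np.save('w2.npy',np.r_[st['eef_pos'],st['ee_rot']])
E
```

```text
2.2 0.04810673202696919 [0.49283161 0.22676694 0.26518192] [3.14145849e+00 1.35763697e-03 3.02248101e+00] [ 7.93304086e-01  1.28951034e-01 -2.56662551e-01  1.07078968e-03
 -1.18424617e+00 -2.48361519e+00]
```

View pics/w2.png

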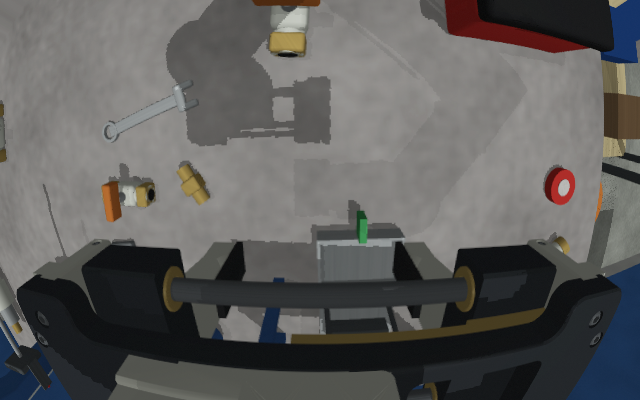

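```bash
python3 - <<'E'
from h import *
crop('w','pics/w2.png',300,195,130,95,'pics/w2c.png',6)
crop('w','pics/w2.png',85,150,130,95,'pics/w2v.png',6)
E
```

```text
(no output)
```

View pics/w2c.png

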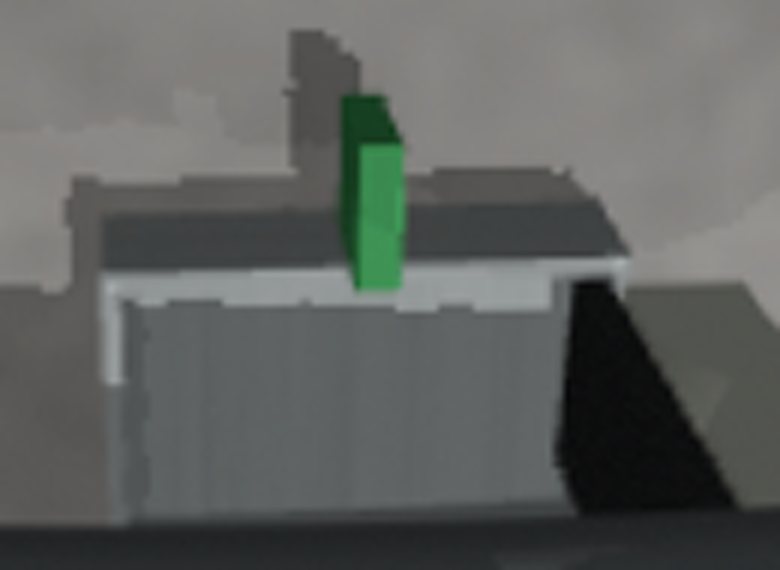

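View pics/w2v.png

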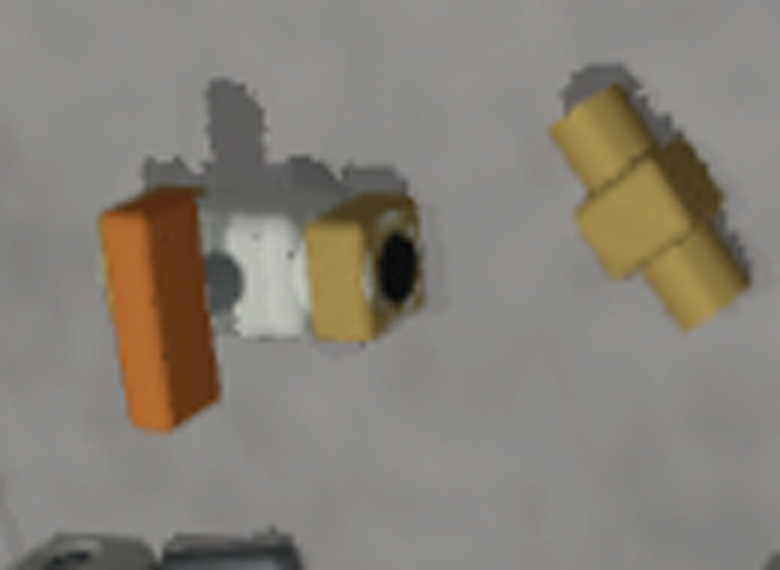

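```bash
python3 - <<'E'
from h import *
a=np.load('w2.npy');st={'eef_pos':a[:3],'ee_rot':a[3:]}
c=lambda x,y:(x/6+300,y/6+195); v=lambda x,y:(x/6+85,y/6+150)
def P(q,z,n): X=atz('wrist',q,z,st); print(n,np.round(X,4)); return X
A=[P(c(*q),.044,'tab')for q in[(359,143),(403,143),(401,290),(355,290)]]
print('tab c',np.mean(A,0),'dir',np.degrees(np.arctan2(*(A[2]+A[3]-A[0]-A[1])[[1,0]])))
r1=P(c(100,278),.034,'rimR');r2=P(c(628,258),.034,'rimL');d=r2-r1;print('len',np.linalg.norm(d),'yaw',np.degrees(np.arctan2(-d[0],d[1])),(r1+r2)/2)
B=[P(v(*q),.070,'vh')for q in[(104,215),(148,203),(170,428),(132,425)]]
print('vh c',np.mean(B,0),'dir',np.degrees(np.arctan2(*(B[2]+B[3]-B[0]-B[1])[[1,0]])))
for q in [(555,130),(745,275),(615,88),(690,330)]: P(v(*q),.012,'nip')
print('side tab px',proj('side',np.mean(A,0)),proj('scene',np.mean(A,0)))
E
```

```text
tab [0.5494 0.2714 0.044 ]
tab [0.5505 0.2806 0.044 ]
tab [0.5839 0.278  0.044 ]
tab [0.5826 0.2682 0.044 ]
tab c [0.56658387 0.27453981 0.044     ] dir -4.957193185791184
rimR [0.5775 0.2141 0.034 ]
rimL [0.588  0.3307 0.034 ]
len 0.11711379839856724 yaw -5.113417471063649 [0.58276716 0.27240911 0.034     ]
vh [ 0.457  -0.0571  0.07  ]
vh [ 0.4564 -0.0429  0.07  ]
vh [ 0.5074 -0.0546  0.07  ]
vh [ 0.5056 -0.0663  0.07  ]
vh c [ 0.48160628 -0.05524327  0.07      ] dir -11.837161962986881
nip [0.4648 0.0345 0.012 ]
nip [0.5048 0.0748 0.012 ]
nip [0.4576 0.0521 0.012 ]
nip [0.516 0.058 0.012]
side tab px [309.0010023  283.14837379] [394.55593632 195.06733903]
```

```bash
python3 - <<'E'
from h import *
go((.563,.2745,.10),175);go((.563,.2745,.033),175)
E
```

```text
rel [-0.0638  0.0573  0.166 ] [ 0.02  0.09 -1.86]
rel [-0.0637  0.0572  0.233 ] [ 0.02  0.09 -1.86]
```

{"op": "jog_arm", "data": {
  "motion": [
    [[-0.0638,0.0573,0.05,0,0,-1.9,0.087],[-0.0638,0.0573,0.1,0,0,-1.9,0.087],[-0.0638,0.0573,0.166,0,0,-1.9,0.06],[-0.0638,0.0573,0.166,0,0,-1.9,0.06],[-0.0638,0.0573,0.166,0,0,-1.9,0.06],[-0.0638,0.0573,0.166,0,0,-1.9,0.06],[-0.0638,0.0573,0.166,0,0,-1.9,0.06],[-0.0638,0.0573,0.166,0,0,-1.9,0.06]]
  ]
}}

```text
t: 3.05
eef_pos: [0.564, 0.2752, 0.1033]
ee_rot: [3.138, 0.005, 3.055]
force: [-0.4, -0.2, 0.1]
width: 0.0601
```

```bash
python3 - <<'E'
from h import *
st=arm.get_state();f=optics.grab_frame('wrist');print(st['t'],np.abs(st['qd']).max(),st['eef_pos'],st['ee_rot'],st['q']);cv2.imwrite('pics/w3.png',f[:,:,::-1])
np.save('w3.npy',np.r_[st['eef_pos'],st['ee_rot']])
go((.563,.2745,.033),175)
E
```

```text
3.05 0.006958297384196717 [0.56404964 0.27522368 0.10333943] [3.13784753 0.00522749 3.05513408] [ 7.65398839e-01  4.02796483e-01 -2.81801271e-01  1.90370618e-03
 -8.79938484e-01 -2.42385240e+00]
rel [ 0.0011 -0.001   0.0701] [0.2  0.28 0.05]
```

View pics/w3.png

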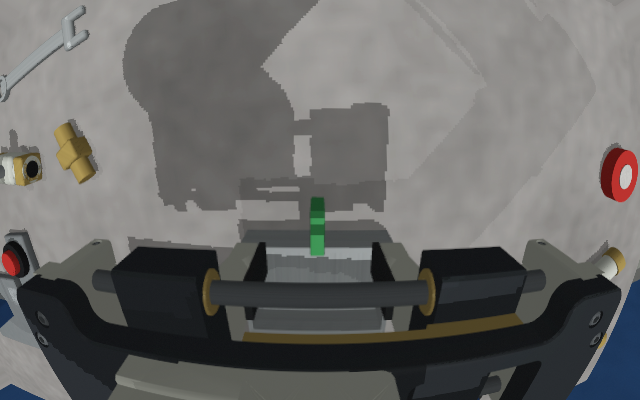

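{"op": "jog_arm", "data": {
  "motion": [
    [[0.001,-0.001,0.04,0,0,0,0.06],[0.001,-0.001,0.07,0,0,0,0.06],[0.001,-0.001,0.07,0,0,0,0.06],[0.001,-0.001,0.07,0,0,0,0.0],[0.001,-0.001,0.07,0,0,0,0.0],[0.001,-0.001,0.07,0,0,0,0.0],[0.001,-0.001,0.07,0,0,0,0.0],[0.001,-0.001,0.07,0,0,0,0.0]]
  ],
  "newtons": 25
}}

```text
t: 3.9
eef_pos: [0.5634, 0.2747, 0.0338]
ee_rot: [3.137, 0.006, 3.055]
force: [-0.7, -0.5, -0.0]
width: 0.0257
```

```bash
python3 - <<'E'
from h import *
st=arm.get_state();print(st['t'],st['eef_pos'],st['ee_rot'],st['force'],st['width'])
E
```

```text
3.9 [0.56340669 0.27472192 0.03382694] [3.13715115 0.00568532 3.05513141] [-0.71142987 -0.53871154 -0.00547361] 0.025697210706018065
```

{"op": "jog_arm", "data": {
  "motion": [
    [[0,0,0,0,0,0,0],[0,0,0,0,0,0,0],[0,0,0,0,0,0,0],[0,0,0,0,0,0,0],[0,0,0,0,0,0,0]]
  ]
}}

```text
t: 4.4
eef_pos: [0.5635, 0.2747, 0.0341]
ee_rot: [3.137, 0.006, 3.055]
force: [-0.7, -0.7, 4.1]
width: 0.0101
```

{"op": "jog_arm", "data": {
  "motion": [
    [[0.01,0,0,0,0,0,0],[0.025,0,0,0,0,0,0],[0.045,0,0,0,0,0,0],[0.065,0,0,0,0,0,0],[0.085,0,0,0,0,0,0],[0.105,0,0,0,0,0,0],[0.122,0,0,0,0,0,0],[0.132,0,0,0,0,0,0]]
  ]
}}

```text
t: 5.2
eef_pos: [0.432, 0.287, 0.034]
ee_rot: [3.135, 0.008, 3.057]
force: [6.1, -0.6, 3.3]
width: 0.01
```

{"op": "jog_arm", "data": {
  "motion": [
    [[0.004,0,0,0,0,0,0],[0.004,0,0,0,0,0,0],[0.004,0,0,0,0,0,0.02],[0.004,0,0,0,0,0,0.04],[0.004,0,0,0,0,0,0.06],[0.004,0,0,0,0,0,0.06]]
  ]
}}

```text
t: 5.8
eef_pos: [0.428, 0.287, 0.0337]
ee_rot: [3.136, 0.007, 3.056]
force: [0.6, -0.1, 0.0]
width: 0.0365
```

```bash
python3 - <<'E'
from h import *
st=arm.get_state();print(st['t'],st['eef_pos'],st['ee_rot'],st['force'],st['width'])
for n in ['side','scene']:
    f=optics.grab_frame(n);cv2.imwrite(f'pics/{n}4.png',f[:,:,::-1])
crop('','pics/side4.png',210,190,240,180,'pics/s4.png',3.3)
crop('','pics/scene4.png',310,120,200,150,'pics/c4.png',4)
E
```

```text
5.8 [0.4280198  0.28696016 0.03366125] [3.13611706 0.00725077 3.05637543] [ 0.56038353 -0.13509047  0.04160903] 0.03648314293906112
```

View pics/s4.png

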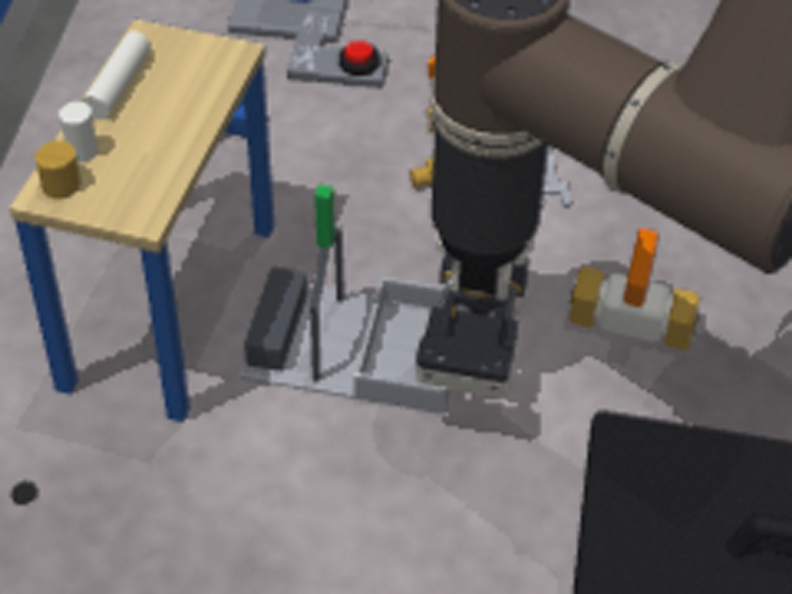

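View pics/c4.png

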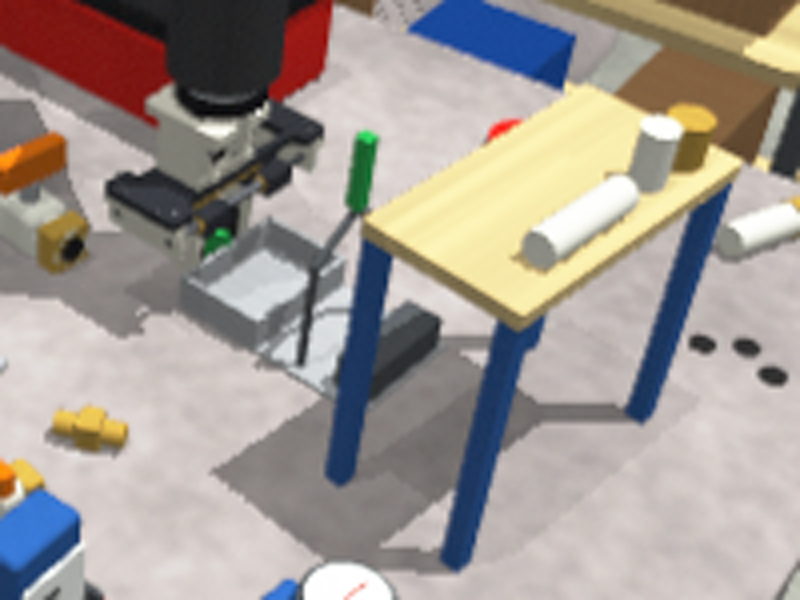

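```bash
python3 - <<'E'
from h import *
S=lambda x,y:('side',(x/3.3+210,y/3.3+190)); C=lambda x,y:('scene',(x/4+310,y/4+120))
print(tri(S(325,190),C(366,136)),'top',atz(*S(325,190),.205),atz(*C(366,136),.205))
print(tri(S(325,243),C(357,208)))
go((.43,.287,.2),175)
go((.47,.0,.22),171);go((.4815,-.0555,.16),171)
E
```

```text
(array([0.56574611, 0.27714218, 0.20290539]), [0.0015153690857363706, 0.0015153690857361312]) top [0.56403264 0.27834981 0.205     ] [0.56876106 0.27452103 0.205     ]
(array([0.5670927 , 0.27797863, 0.13613013]), [0.0015193193525361473, 0.001519319352536104])
rel [-0.0032  0.001  -0.1662] [0.33 0.43 0.13]
rel [-0.0676 -0.2815 -0.1873] [0.35 0.42 4.13]
rel [-0.0833 -0.3361 -0.1275] [0.35 0.42 4.13]
```

{"op": "jog_arm", "data": {
  "motion": [
    [[0,0,-0.05,0,0,0,0.06],[0,0,-0.1,0,0,0,0.06],[0,-0.05,-0.15,0,0,0,0.06],[-0.03,-0.1,-0.187,0,0,4,0.07],[-0.06,-0.15,-0.187,0,0,4,0.07],[-0.07,-0.2,-0.187,0,0,5,0.07],[-0.075,-0.25,-0.187,0,0,6,0.07],[-0.08,-0.3,-0.16,0,0,6,0.07]]
  ]
}}

```text
t: 6.7
eef_pos: [0.4797, 0.0212, 0.2065]
ee_rot: [3.133, 0.011, 2.952]
force: [1.0, 0.8, 0.3]
width: 0.0697
```

{"op": "jog_arm", "data": {
  "motion": [
    [[-0.003,-0.035,0.03,0,0,1,0.07],[-0.003,-0.035,0.03,0,0,1,0.07],[-0.003,-0.035,0.03,0,0,1,0.07]]
  ]
}}

```text
t: 7.0
eef_pos: [0.476, -0.0146, 0.1758]
ee_rot: [3.133, 0.01, 2.932]
force: [1.0, -0.3, 1.2]
width: 0.07
```

```bash
python3 - <<'E'
from h import *
st=arm.get_state();f=optics.grab_frame('wrist');print(st['t'],np.abs(st['qd']).max(),st['eef_pos'],st['ee_rot'],st['q']);cv2.imwrite('pics/w5.png',f[:,:,::-1])
np.save('w5.npy',np.r_[st['eef_pos'],st['ee_rot']])
E
```

```text
7.0 0.0362995966401783 [ 0.47603792 -0.01462421  0.17583987] [3.13348305 0.00965525 2.93192291] [ 3.82681801e-01  8.68448447e-02 -5.24313634e-01 -1.64772916e-03
 -9.47100598e-01 -2.16215477e+00]
```

View pics/w5.png

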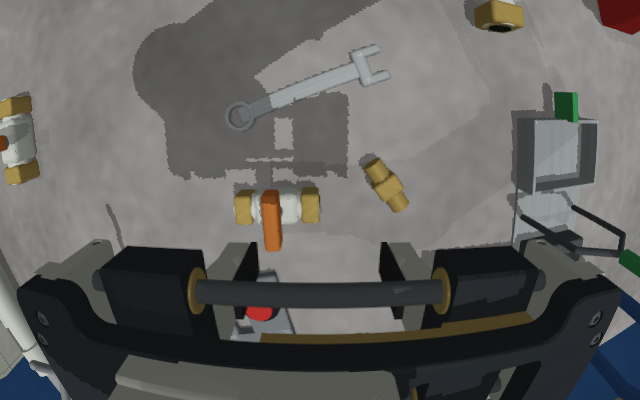

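```bash
python3 - <<'E'
from h import *
crop('w','pics/w5.png',225,180,110,80,'pics/w5v.png',7)
crop('w','pics/w5.png',500,80,140,110,'pics/w5t.png',5)
E
```

```text
(no output)
```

View pics/w5v.png

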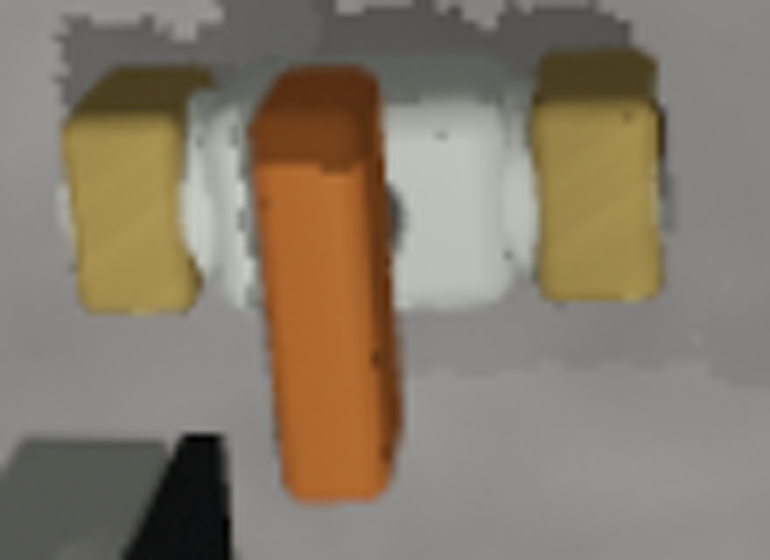

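View pics/w5t.png

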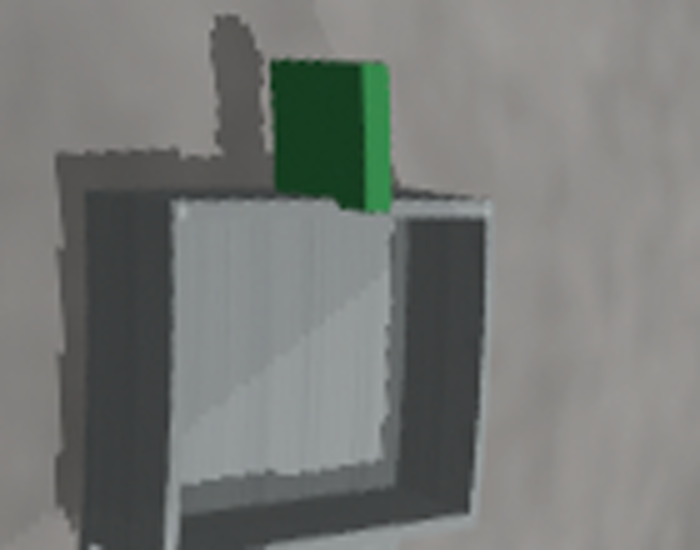

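```bash
python3 - <<'E'
from h import *
a=np.load('w5.npy');st={'eef_pos':a[:3],'ee_rot':a[3:]}
v=lambda x,y:(x/7+225,y/7+180); t=lambda x,y:(x/5+500,y/5+80)
P=lambda q,z:atz('wrist',q,z,st)
B=[P(v(*q),.070)for q in[(255,160),(367,165),(388,497),(285,499)]];print(np.round(B,4))
print('vh c',np.mean(B,0),'dir',np.degrees(np.arctan2(*(B[2]+B[3]-B[0]-B[1])[[1,0]])))
e=[P(v(*q),.032)for q in[(72,118),(650,100)]];d=e[1]-e[0];print('body dir yaw',np.degrees(np.arctan2(-d[0],d[1])),np.linalg.norm(d),e)
A=[P(t(*q),.044)for q in[(362,62),(387,62),(390,212),(362,210)]];print('tab',np.mean(A,0),np.degrees(np.arctan2(*(A[2]+A[3]-A[0]-A[1])[[1,0]])))
r=[P(t(*q),.034)for q in[(175,203),(490,203),(475,517)]];d=r[1]-r[0];print(np.round(r,4),np.degrees(np.arctan2(-d[0],d[1])),np.linalg.norm(d),np.linalg.norm(r[2]-r[1]))
E
```

```text
[[ 0.4616 -0.059   0.07  ]
 [ 0.465  -0.0461  0.07  ]
 [ 0.5077 -0.0545  0.07  ]
 [ 0.5054 -0.0674  0.07  ]]
vh c [ 0.48494171 -0.0567689   0.07      ] dir -11.053493191119216
body dir yaw -10.453651493471167 0.07964264157692441 [array([ 0.46061674, -0.09222193,  0.032     ]), array([ 0.47506711, -0.0139012 ,  0.032     ])]
tab [0.43027555 0.28781532 0.044     ] -5.8631550541279704
[[0.4412 0.2292 0.034 ]
 [0.4507 0.344  0.034 ]
 [0.5315 0.3389 0.034 ]] -4.717303476819176 0.11521541757108052 0.0810233647062541
```

```bash
python3 - <<'E'
from h import *
go((.483,-.0563,.061),169)
E
```

```text
rel [-0.0136 -0.0414  0.1153] [ 0.5   0.63 -0.92]
```

{"op": "jog_arm", "data": {
  "motion": [
    [[-0.0136,-0.0414,0.03,0.5,0.6,-1,0.06],[-0.0136,-0.0414,0.06,0.5,0.6,-1,0.06],[-0.0136,-0.0414,0.06,0.5,0.6,-1,0.06],[-0.0136,-0.0414,0.09,0.5,0.6,-1,0.05],[-0.0136,-0.0414,0.1153,0.5,0.6,-1,0.05],[-0.0136,-0.0414,0.1153,0.5,0.6,-1,0.05]]
  ]
}}

```text
t: 7.65
eef_pos: [0.4822, -0.0552, 0.0601]
ee_rot: [-3.14, -0.002, 2.953]
force: [-0.2, -0.5, 1.4]
width: 0.0507
```

```bash
python3 - <<'E'
from h import *
st=arm.get_state();print(st['eef_pos'],st['ee_rot'],st['force']);f=optics.grab_frame('wrist');cv2.imwrite('pics/w6.png',f[:,:,::-1])
E
```

```text
[ 0.4822226  -0.05522524  0.06013635] [-3.14017740e+00 -2.40092445e-03  2.95259516e+00] [-0.24517693 -0.47056513  1.38712842]
```

View pics/w6.png

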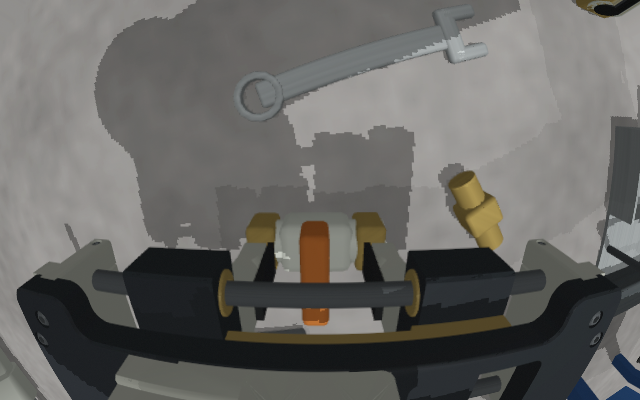

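Valve handle (315,270) sits centred between the fingers; close.

{"op": "jog_arm", "data": {
  "motion": [
    [[0,0,0,0,0,0,0],[0,0,0,0,0,0,0],[0,0,0,0,0,0,0],[0,0,0,0,0,0,0],[0,0,0,0,0,0,0],[0,0,0,0,0,0,0],[0,0,0,0,0,0,0],[0,0,0,0,0,0,0]]
  ],
  "newtons": 25
}}

```text
t: 8.5
eef_pos: [0.4833, -0.0554, 0.062]
ee_rot: [-3.141, -0.0, 2.953]
force: [-1.4, -0.3, 6.7]
width: 0.0137
```

{"op": "jog_arm", "data": {
  "motion": [
    [[0,0,-0.02,0,0,0,0],[0,0,-0.06,0,0,0,0],[0,0,-0.1,0,0,0,0],[0,0,-0.1,0,0,0,0]]
  ]
}}

```text
t: 8.9
eef_pos: [0.4863, -0.0549, 0.1669]
ee_rot: [3.14, 0.008, 2.954]
force: [1.5, 0.3, -2.0]
width: 0.0138
```

```bash
python3 - <<'E'
from h import *
st=arm.get_state();print(st['eef_pos'],st['ee_rot'],st['force'],st['width'])
go((.4885,.2828,.16),175);go((.4885,.2828,.065),175)
E
```

```text
[ 0.48626803 -0.05489822  0.16686076] [3.13986903 0.00774428 2.95388118] [ 1.52576968  0.29830085 -2.04718625] 0.013807358941824279
rel [0.0609 0.3322 0.007 ] [ 0.08  0.45 -5.75]
rel [0.0616 0.332  0.102 ] [ 0.08  0.45 -5.75]
```

{"op": "jog_arm", "data": {
  "motion": [
    [[0.01,0.04,0,0,0,-1,0],[0.02,0.085,0,0,0,-2,0],[0.025,0.13,0,0,0,-3,0],[0.035,0.175,0,0,0,-4,0],[0.045,0.22,0,0,0,-5,0],[0.05,0.265,0,0,0,-5.8,0],[0.058,0.305,0,0,0.4,-5.8,0],[0.061,0.332,0.007,0,0.4,-5.8,0]]
  ]
}}

```text
t: 9.7
eef_pos: [0.4882, 0.2856, 0.1596]
ee_rot: [3.14, 0.001, 3.056]
force: [-0.0, -0.8, -1.5]
width: 0.0139
```

{"op": "jog_arm", "data": {
  "motion": [
    [[0,0,0,0,0,0,0],[0,0,0,0,0,0,0]]
  ]
}}

```text
t: 9.9
eef_pos: [0.4874, 0.2857, 0.158]
ee_rot: [3.142, -0.001, 3.058]
force: [0.3, 0.5, -2.8]
width: 0.0139
```

```bash
python3 - <<'E'
from h import *
st=arm.get_state();f=optics.grab_frame('wrist');print(st['t'],st['eef_pos'],st['ee_rot'],st['force'],st['width'],st['q'])
cv2.imwrite('pics/w7.png',f[:,:,::-1]);np.save('w7.npy',np.r_[st['eef_pos'],st['ee_rot']])
go((.4885,.2828,.065),175)
E
```

```text
9.9 [0.48738515 0.28567994 0.15801044] [ 3.14153781e+00 -8.65021077e-04  3.05750508e+00] [ 0.28275392  0.5179609  -2.79564724] 0.013928515436990219 [ 8.76066698e-01  2.56193588e-01 -3.56414443e-01 -9.04365201e-04
 -9.58639553e-01 -2.53043078e+00]
rel [-0.0012 -0.0021  0.0935] [ 0.02 -0.03  0.13]
```

View pics/w7.png

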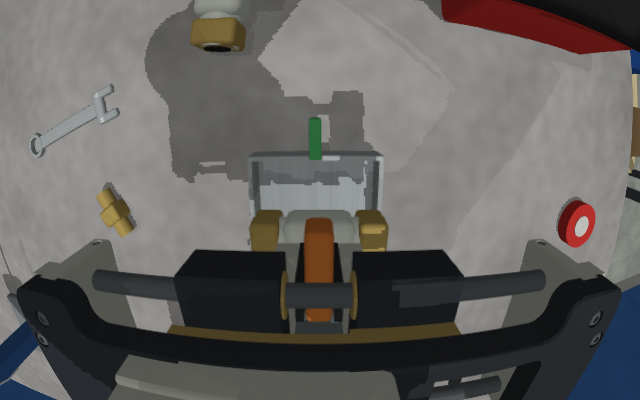

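```bash
python3 - <<'E'
from h import *
a=np.load('w7.npy');st={'eef_pos':a[:3],'ee_rot':a[3:]}
crop('w','pics/w7.png',235,100,160,120,'pics/w7c.png',5)
P=lambda q,z:atz('wrist',q,z,st)
r=[P(q,.034) for q in [(250,157),(383,155)]];d=r[1]-r[0];print(np.round(r,4),np.mean(r,0),np.degrees(np.arctan2(-d[0],d[1])),np.linalg.norm(d))
print(proj('wrist',(.4885,.2828,.004),st))
E
```

```text
[[0.4409 0.2302 0.034 ]
 [0.4488 0.3444 0.034 ]] [0.44484368 0.28730692 0.034     ] -3.979393288542715 0.11453203849060806
[315.80636698 195.42163677]
```

View pics/w7c.png

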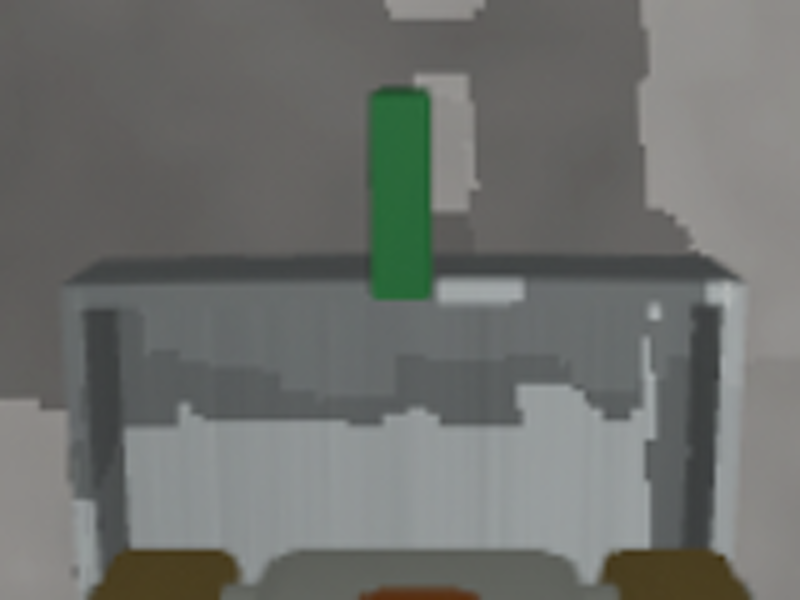

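{"op": "jog_arm", "data": {
  "motion": [
    [[-0.0005,-0.0015,0.025,0,0,0,0],[-0.0005,-0.0015,0.05,0,0,0,0],[-0.0005,-0.0015,0.07,0,0,0,0],[-0.0005,-0.0015,0.083,0,0,0,0],[-0.0005,-0.0015,0.09,0,0,0,0],[-0.0005,-0.0015,0.091,0,0,0,0],[-0.0005,-0.0015,0.091,0,0,0,0]]
  ]
}}

```text
t: 10.65
eef_pos: [0.4882, 0.2835, 0.0681]
ee_rot: [3.141, 0.0, 3.057]
force: [0.1, 0.1, -1.9]
width: 0.0136
```

Two more mm, then release and rise.

{"op": "jog_arm", "data": {
  "motion": [
    [[0,0,0.002,0,0,0,0],[0,0,0.003,0,0,0,0],[0,0,0.003,0,0,0,0]]
  ]
}}

```text
t: 10.95
eef_pos: [0.4888, 0.2841, 0.066]
ee_rot: [3.139, 0.001, 3.057]
force: [-0.3, 0.8, 2.6]
width: 0.0138
```

{"op": "jog_arm", "data": {
  "motion": [
    [[0,0,0,0,0,0,0.03],[0,0,0,0,0,0,0.05],[0,0,0,0,0,0,0.06],[0,0,0,0,0,0,0.06],[0,0,-0.04,0,0,0,0.06],[0,0,-0.08,0,0,0,0.06],[0.03,0,-0.13,0,0,0,0.06],[0.04,0,-0.18,0,0,0,0.06]]
  ]
}}

```text
t: 11.75
eef_pos: [0.4492, 0.2861, 0.238]
ee_rot: [3.141, -0.0, 3.056]
force: [0.5, 1.3, 0.2]
width: 0.0592
```

```bash
python3 - <<'E'
from h import *
st=arm.get_state();f=optics.grab_frame('wrist');print(st['t'],st['eef_pos'],st['ee_rot'],st['force'],st['width'])
cv2.imwrite('pics/w8.png',f[:,:,::-1]);np.save('w8.npy',np.r_[st['eef_pos'],st['ee_rot']])
E
```

```text
11.75 [0.44922245 0.28613467 0.23803562] [ 3.14101544e+00 -3.57276899e-04  3.05639677e+00] [0.52656166 1.31073171 0.16992483] 0.059198740069455594
```

View pics/w8.png

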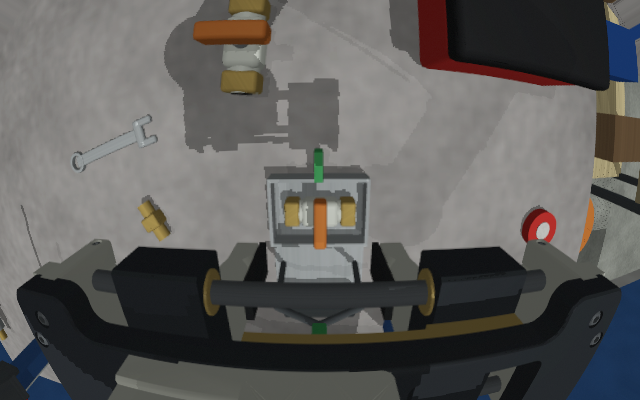

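```bash
python3 - <<'E'
from h import *
crop('','pics/side0.png',285,115,80,60,'pics/hs.png',10)
crop('','pics/scene0.png',250,225,80,60,'pics/hc.png',10)
st=arm.get_state();go((.567,.2762,.26),175);go((.567,.2762,.184),175)
a=np.load('w8.npy');s8={'eef_pos':a[:3],'ee_rot':a[3:]}
print(proj('wrist',(.567,.2762,.205),s8),proj('wrist',(.567,.2762,.139),s8))
crop('','pics/w8.png',260,255,120,90,'pics/w8c.png',6)
E
```

```text
rel [-0.1163 -0.0024 -0.0114] [0.53 0.5  0.23]
rel [-0.1156 -0.0031  0.0646] [0.53 0.5  0.23]
[318.74725197 377.75465866] [318.6977531  327.15616117]
```

View pics/hs.png

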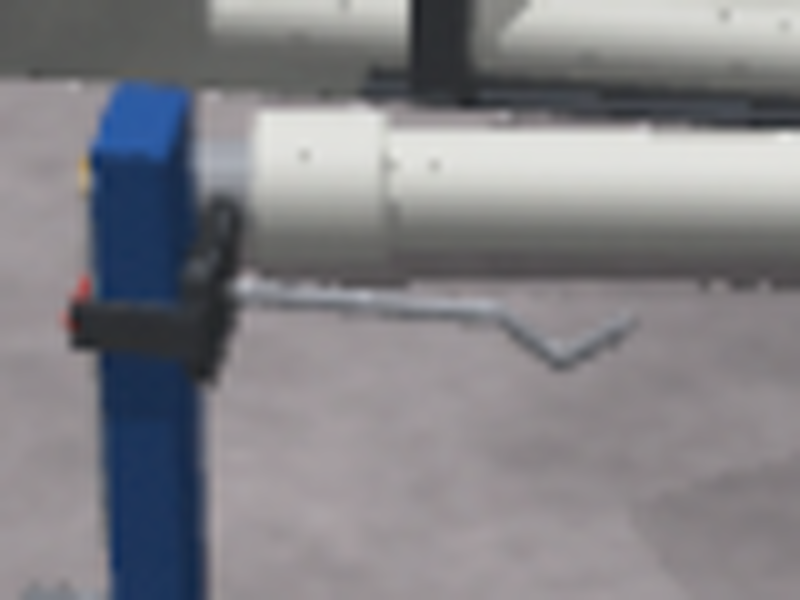

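View pics/hc.png

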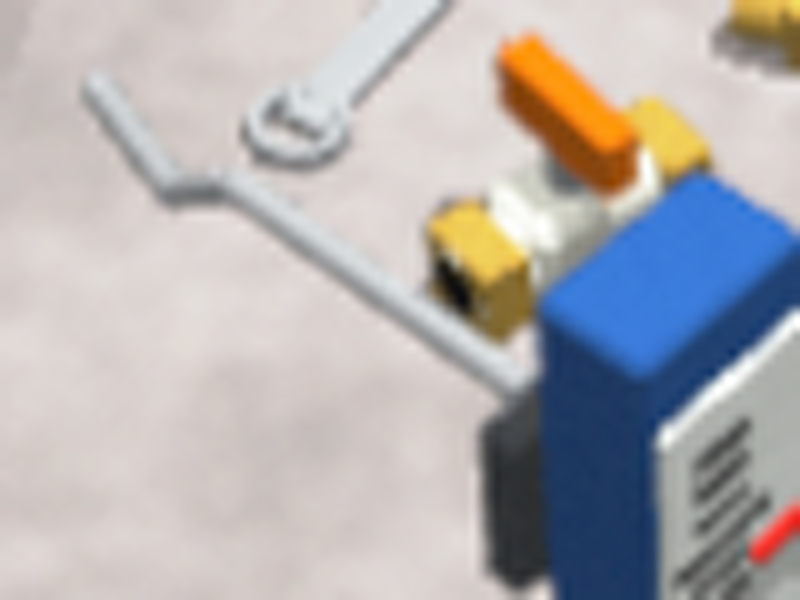

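View pics/w8c.png

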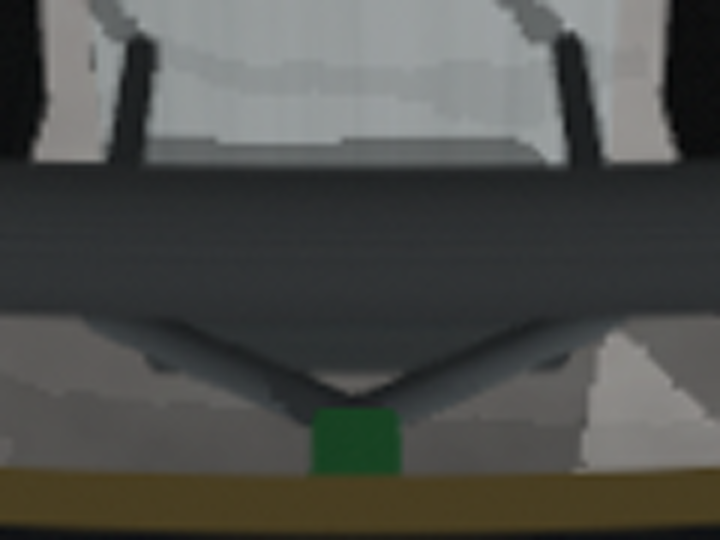

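```bash
python3 - <<'E'
from h import *
S=lambda x,y:('side',(x/10+285,y/10+115)); C=lambda x,y:('scene',(x/10+250,y/10+225))
for n,s,c in [('tip',S(632,322),C(95,85)),('V',S(563,362),C(172,192)),('bend',S(500,310),C(228,185))]: print(n,tri(s,c))
print(atz(*S(245,290),.217),atz(*C(500,375),.217),'at bend',atz(*S(500,310),.217),atz(*C(228,185),.217),'tip',atz(*S(632,322),.217),atz(*C(95,85),.217))
E
```

```text
tip (array([ 0.49855112, -0.22948144,  0.21676086]), [0.0020262958195804083, 0.002026295819580277])
V (array([ 0.52284688, -0.22981858,  0.19737304]), [0.0012033411994639837, 0.001203341199463971])
bend (array([ 0.54638187, -0.2316951 ,  0.2172745 ]), [0.0005967984077079016, 0.0005967984077079456])
[ 0.64122651 -0.23343674  0.217     ] [ 0.63077738 -0.23234337  0.217     ] at bend [ 0.54595922 -0.23270202  0.217     ] [ 0.54686237 -0.23146789  0.217     ] tip [ 0.49695395 -0.23122668  0.217     ] [ 0.50114422 -0.22946564  0.217     ]
```

{"op": "jog_arm", "data": {
  "motion": [
    [[0,-0.002,-0.03,0.5,0.5,0,0.07],[-0.04,-0.002,-0.03,0.5,0.5,0,0.07],[-0.08,-0.002,-0.03,0.5,0.5,0,0.06],[-0.116,-0.002,-0.03,0.5,0.5,0,0.06],[-0.116,-0.002,-0.03,0.5,0.5,0,0.06],[-0.116,-0.002,-0.03,0.5,0.5,0,0.06],[-0.116,-0.002,-0.03,0.5,0.5,0,0.06]]
  ]
}}

```text
t: 12.5
eef_pos: [0.566, 0.2764, 0.2783]
ee_rot: [3.141, -0.001, 3.058]
force: [0.1, 0.3, 0.0]
width: 0.0602
```

```bash
python3 - <<'E'
from h import *
st=arm.get_state();print(st['t'],st['eef_pos'],st['ee_rot'])
for n in ['side','scene','wrist']:
    f=optics.grab_frame(n);cv2.imwrite(f'pics/{n}9.png',f[:,:,::-1])
go((.567,.2762,.184),175)
crop('','pics/side9.png',250,180,120,110,'pics/s9.png',5)
crop('','pics/scene9.png',340,110,120,100,'pics/c9.png',5)
E
```

```text
12.5 [0.56597953 0.27639623 0.27833907] [ 3.14129461e+00 -5.63528167e-04  3.05847097e+00]
rel [-0.0011 -0.0006  0.0951] [0.07 0.03 0.29]
```

View pics/s9.png

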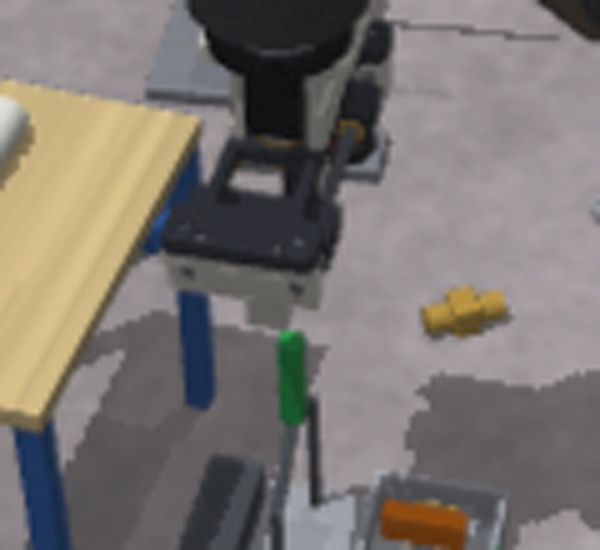

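View pics/c9.png

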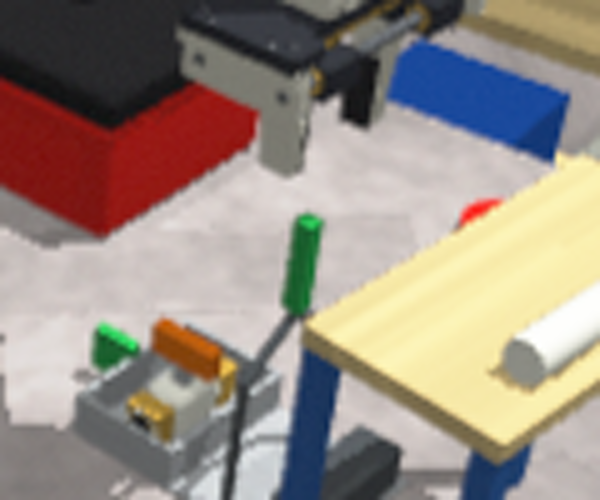

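View pics/wrist9.png

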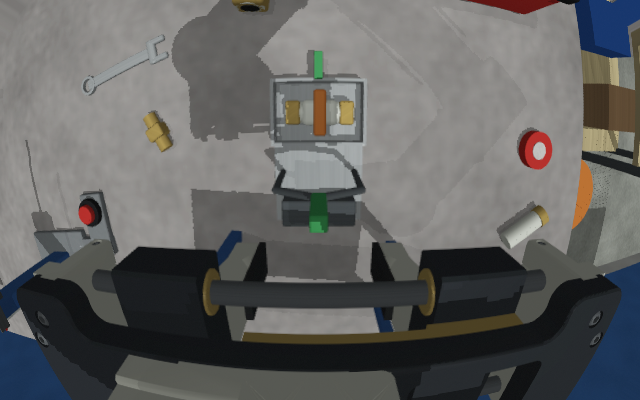

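```bash
python3 - <<'E'
from h import *
st=arm.get_state();crop('','pics/wrist9.png',290,180,60,60,'pics/w9.png',10)
print(atz('wrist',(319,226.5),.205,st),proj('wrist',(.567,.2762,.205),st))
S=lambda x,y:('side',(x/5+250,y/5+180)); C=lambda x,y:('scene',(x/5+340,y/5+110))
print(tri(S(290,338),C(310,220)))
E
```

```text
[0.56845738 0.27692481 0.205     ] [317.847688   224.72711419]
(array([0.56706143, 0.27770584, 0.20320533]), [0.0015416056300520567, 0.0015416056300518938])
```

View pics/w9.png

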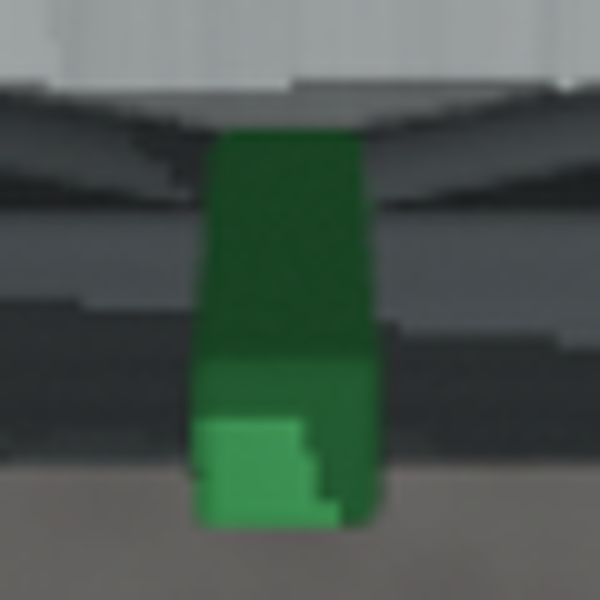

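```bash
python3 - <<'E'
from h import *
st=arm.get_state();print(st['t'],st['eef_pos']);go((.567,.2768,.184),175)
E
```

```text
12.65 [0.56587319 0.27679747 0.27913914]
rel [-0.0011 -0.      0.0951] [0.07 0.03 0.29]
```

{"op": "jog_arm", "data": {
  "motion": [
    [[-0.001,0,0.03,0,0,0.3,0.06],[-0.001,0,0.06,0,0,0.3,0.06],[-0.001,0,0.085,0,0,0.3,0.06],[-0.001,0,0.095,0,0,0.3,0.05],[-0.001,0,0.095,0,0,0.3,0.03],[-0.001,0,0.095,0,0,0.3,0.0],[-0.001,0,0.095,0,0,0.3,0.0],[-0.001,0,0.095,0,0,0.3,0.0]]
  ],
  "newtons": 50
}}

```text
t: 13.45
eef_pos: [0.5674, 0.2772, 0.1855]
ee_rot: [3.139, 0.002, 3.054]
force: [0.7, 0.6, -0.3]
width: 0.0252
```

{"op": "jog_arm", "data": {
  "motion": [
    [[0,0,0,0,0,0,0],[0,0,0,0,0,0,0],[0,0,0,0,0,0,0],[0,0,0,0,0,0,0]]
  ]
}}

```text
t: 13.85
eef_pos: [0.5676, 0.2772, 0.1862]
ee_rot: [3.139, 0.003, 3.055]
force: [-1.2, 0.3, 5.9]
width: 0.0135
```

```bash
python3 - <<'E'
from h import *
st=arm.get_state();print(st['t'],st['eef_pos'],st['ee_rot'],st['force'],st['width'])
E
```

```text
13.85 [0.56763013 0.27721913 0.1861863 ] [3.13876364e+00 2.74945271e-03 3.05457792e+00] [-1.20387421  0.33633014  5.89291247] 0.013546710571215344
```

{"op": "jog_arm", "data": {
  "motion": [
    [[0,0,-0.005,0,0,0,0],[0,0,-0.012,0,0,0,0],[0.005,0,-0.02,0,0,0,0],[0.015,0,-0.025,0,0,0,0],[0.03,0,-0.03,0,0,0,0],[0.045,0,-0.04,0,0,0,0],[0.06,0,-0.055,0,0,0,0],[0.07,0,-0.07,0,0,0,0]]
  ]
}}

```text
t: 14.65
eef_pos: [0.4956, 0.2831, 0.2572]
ee_rot: [3.139, 0.002, 3.055]
force: [-0.1, -0.1, -8.4]
width: 0.0135
```

```bash
python3 - <<'E'
from h import *
st=arm.get_state();print(st['t'],st['eef_pos'],st['ee_rot'],st['force'],st['moment'],st['width'])
f=optics.grab_frame('wrist');cv2.imwrite('pics/w10.png',f[:,:,::-1])
f=optics.grab_frame('side');cv2.imwrite('pics/s10.png',f[150:350,200:460,::-1].repeat(3,0).repeat(3,1))
go((.43,-.05,.316),178);go((.43,-.23,.316),178)
E
```

```text
14.65 [0.49556324 0.28305795 0.25718508] [3.13862313e+00 2.35168563e-03 3.05530868e+00] [-0.13176448 -0.08109727 -8.35357426] [-0.02169295 -0.33316986  0.02745358] 0.013548275990350257
rel [ 0.0379 -0.3382 -0.0588] [ 0.38  0.37 -2.88]
rel [ 0.0226 -0.5175 -0.0599] [ 0.38  0.37 -2.88]
```

View pics/w10.png

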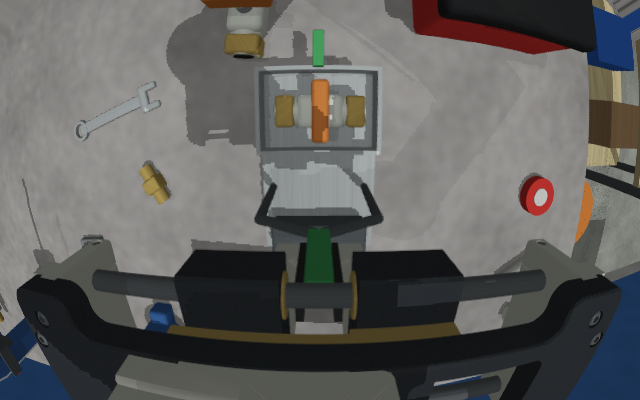

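View pics/s10.png

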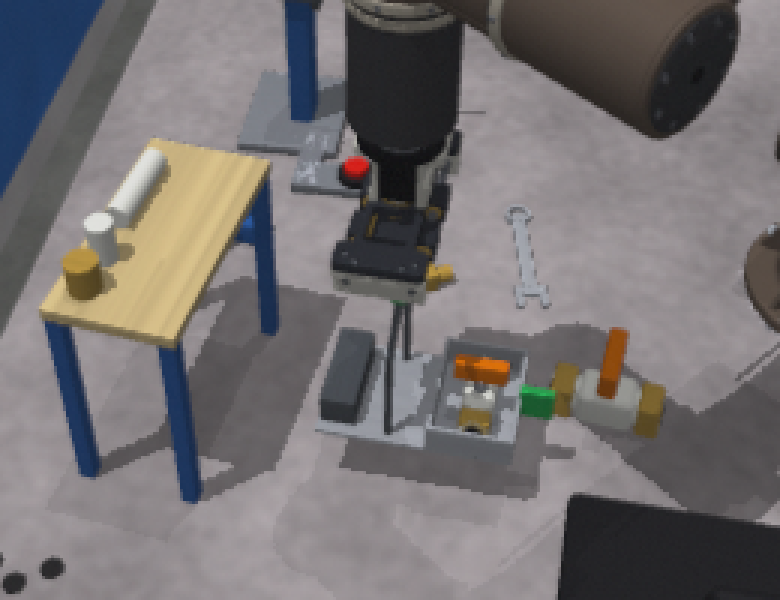

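{"op": "jog_arm", "data": {
  "motion": [
    [[0,0,-0.015,0,0,0,0],[0,-0.01,-0.035,0,0,0,0],[0,-0.03,-0.055,0,0,-0.5,0],[0.005,-0.06,-0.06,0,0,-1,0],[0.01,-0.1,-0.06,0,0,-1.5,0],[0.015,-0.14,-0.06,0,0,-2,0],[0.02,-0.18,-0.06,0,0,-2.5,0],[0.025,-0.22,-0.06,0,0,-2.9,0]]
  ]
}}

```text
t: 15.55
eef_pos: [0.452, 0.0653, 0.3184]
ee_rot: [3.135, 0.007, 3.108]
force: [0.3, 0.2, -7.8]
width: 0.0136
```

```bash
python3 - <<'E'
from h import *
go((.43,-.2305,.316),178)
E
```

```text
rel [ 1.210e-02 -2.963e-01  2.000e-04] [0.4  0.42 0.07]
```

{"op": "jog_arm", "data": {
  "motion": [
    [[0.002,-0.04,0,0,0,0,0],[0.006,-0.08,0,0,0,0,0],[0.012,-0.12,0,0,0,0,0],[0.012,-0.16,0,0.2,0.2,0,0],[0.012,-0.2,0,0.4,0.4,0,0],[0.012,-0.24,0,0.4,0.4,0,0],[0.012,-0.275,0,0.4,0.4,0,0],[0.012,-0.296,0,0.4,0.4,0,0]]
  ]
}}

```text
t: 16.35
eef_pos: [0.4295, -0.2323, 0.3165]
ee_rot: [-3.141, 0.001, 3.106]
force: [0.5, -1.0, -7.5]
width: 0.014
```

```bash
python3 - <<'E'
from h import *
st=arm.get_state();print(st['t'],st['eef_pos'],st['ee_rot'],st['force'],st['moment'],st['width'],st['q'])
for n in ['side','scene','wrist']:
    f=optics.grab_frame(n);cv2.imwrite(f'pics/{n}11.png',f[:,:,::-1])
crop('','pics/side11.png',280,110,140,110,'pics/s11.png',5.5)
crop('','pics/scene11.png',180,200,160,120,'pics/c11.png',5)
st=arm.get_state();print(st['eef_pos']);np.save('w11.npy',np.r_[st['eef_pos'],st['ee_rot']])
E
```

```text
16.35 [ 0.42947451 -0.23228335  0.31645224] [-3.14119310e+00  7.28619733e-04  3.10644127e+00] [ 0.48968942 -0.99406491 -7.47112222] [-0.76499329 -0.23785437 -0.01822179] 0.013988346884714425 [-9.18168284e-02  5.13236441e-03 -2.74528952e-01  3.72181627e-04
 -1.29038495e+00 -1.51423390e+00]
[ 0.42958363 -0.2311571   0.31611043]
```

View pics/s11.png

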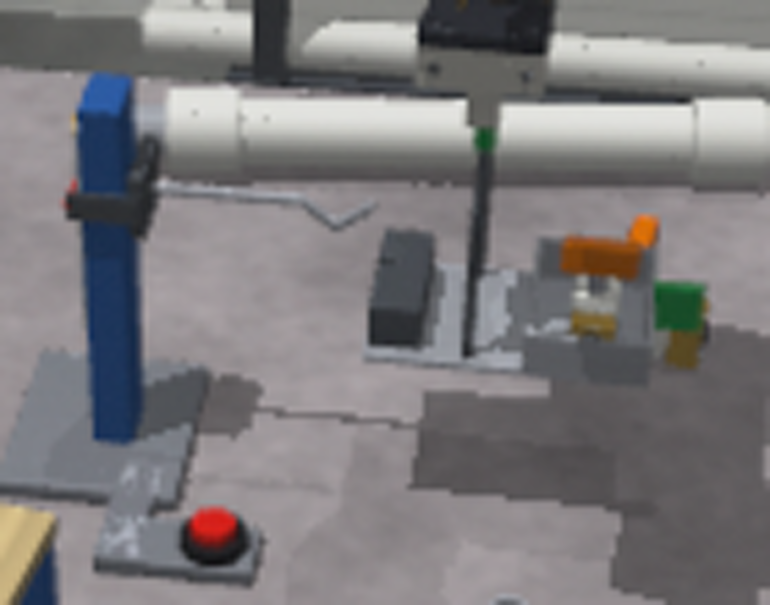

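View pics/c11.png

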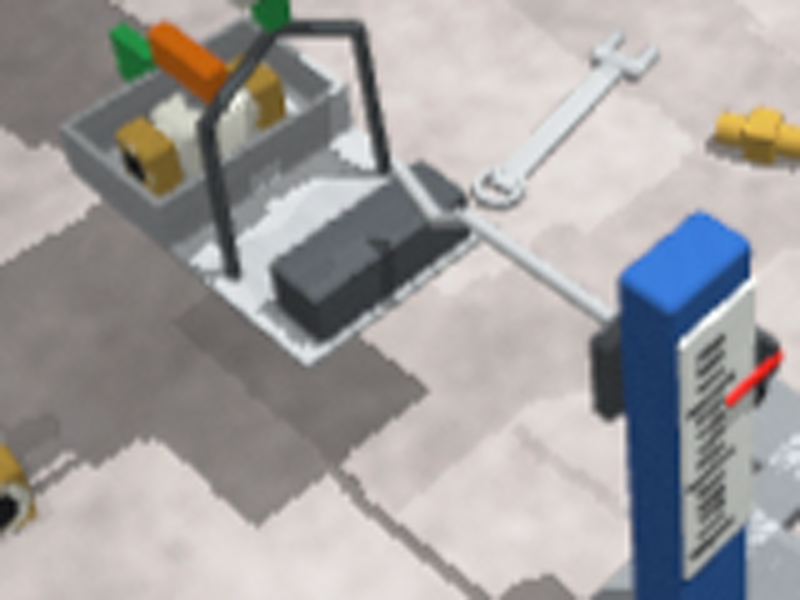

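View pics/wrist11.png

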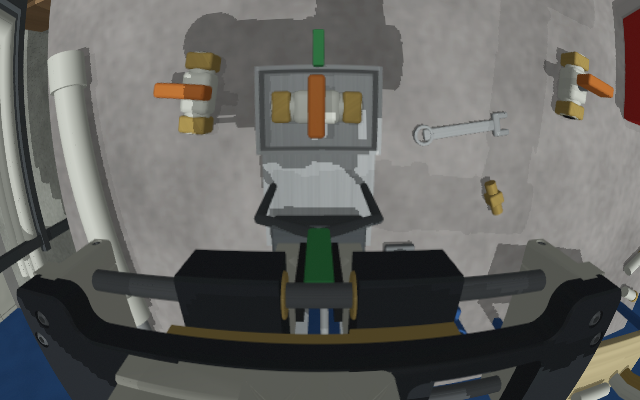

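```bash
python3 - <<'E'
from h import *
go((.522,-.2305,.30),178)
st=arm.get_state();print(proj('wrist',(.547,-.2317,.217),st),proj('wrist',(.63,-.233,.217),st))
crop('','pics/wrist11.png',280,225,80,120,'pics/w11c.png',5)
E
```

```text
rel [-0.0923  0.004   0.0161] [ 0.01  0.01 -0.08]
[322.48994926 326.3963399 ] [323.47284778 380.30879705]
```

View pics/w11c.png

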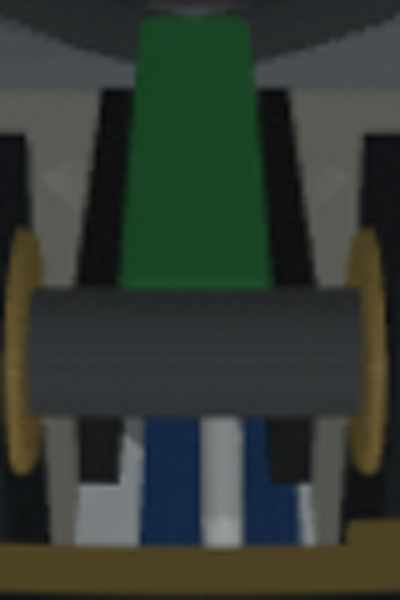

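{"op": "jog_arm", "data": {
  "motion": [
    [[-0.01,0.0045,0.006,0,0,0,0],[-0.025,0.0045,0.012,0,0,0,0],[-0.045,0.0045,0.016,0,0,0,0],[-0.065,0.0045,0.016,0,0,0,0],[-0.08,0.0045,0.016,0,0,0,0],[-0.09,0.0045,0.016,0,0,0,0],[-0.0925,0.0045,0.016,0,0,0,0],[-0.0925,0.0045,0.016,0,0,0,0]]
  ]
}}

```text
t: 17.3
eef_pos: [0.5222, -0.2298, 0.2997]
ee_rot: [3.141, -0.001, 3.106]
force: [-0.5, -0.9, -8.7]
width: 0.0133
```

```bash
python3 - <<'E'
from h import *
st=arm.get_state();print(st['t'],st['eef_pos'],st['ee_rot'],st['force'],st['moment'],st['width'])
for n in ['side','scene','wrist']:
    f=optics.grab_frame(n);cv2.imwrite(f'pics/{n}12.png',f[:,:,::-1])
crop('','pics/side12.png',280,100,100,100,'pics/s12.png',6)
crop('','pics/scene12.png',230,200,120,100,'pics/c12.png',6)
st=arm.get_state();print(st['eef_pos']);go((.522,-.2305,.30),178)
E
```

```text
17.3 [ 0.52222409 -0.22976506  0.29974156] [ 3.14127223e+00 -7.96988699e-04  3.10555460e+00] [-0.49245255 -0.88196766 -8.73840011] [-0.04977734 -0.14257009  0.00932221] 0.013295409269736713
[ 0.52154148 -0.23000874  0.30030749]
rel [-0.0005 -0.0005  0.0003] [ 0.01  0.01 -0.09]
```

View pics/s12.png

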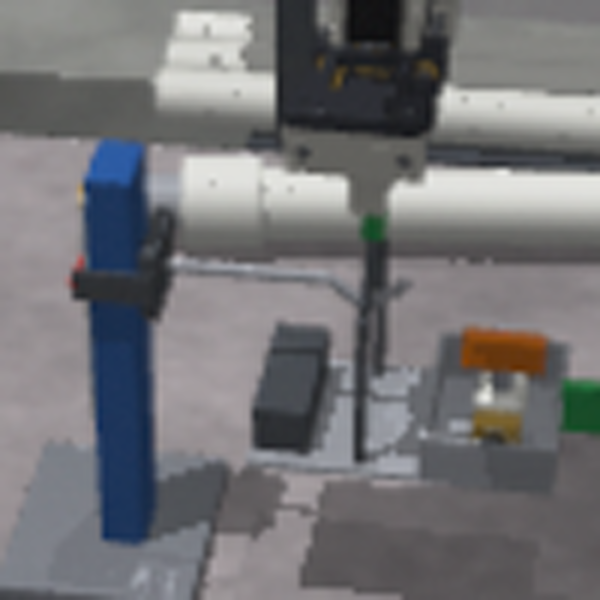

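View pics/c12.png

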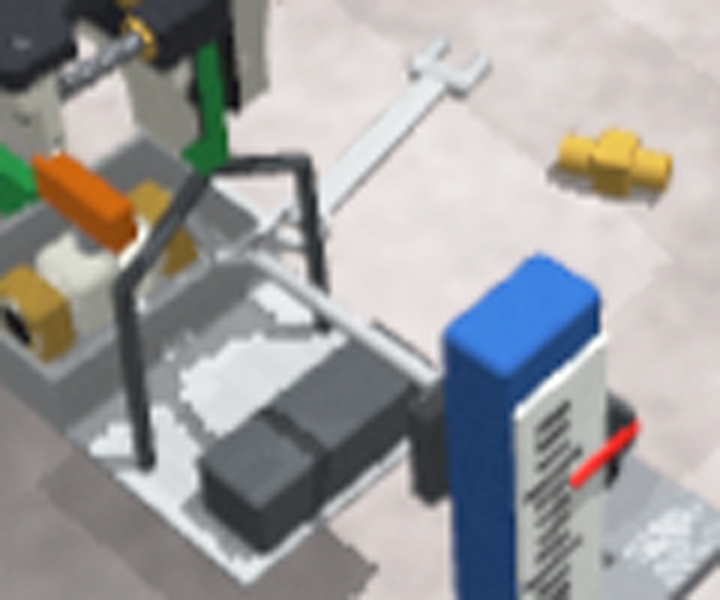

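{"op": "jog_arm", "data": {
  "motion": [
    [[0,0,0.008,0,0,0,0],[0,0,0.018,0,0,0,0],[0,0,0.026,0,0,0,0],[0,0,0.032,0,0,0,0],[0,0,0.036,0,0,0,0],[0,0,0.04,0,0,0,0],[0,0,0.044,0,0,0,0],[0,0,0.048,0,0,0,0]]
  ]
}}

```text
t: 18.25
eef_pos: [0.522, -0.2303, 0.2527]
ee_rot: [-3.141, 0.001, 3.105]
force: [-0.4, -1.9, -4.2]
width: 0.0136
```

```bash
python3 - <<'E'
from h import *
st=arm.get_state();print(st['t'],st['eef_pos'],st['ee_rot'],st['force'],st['moment'],st['width'])
for n in ['side','scene']:
    f=optics.grab_frame(n);cv2.imwrite(f'pics/{n}13.png',f[:,:,::-1])
crop('','pics/side13.png',280,100,100,100,'pics/s13.png',6)
crop('','pics/scene13.png',230,200,120,100,'pics/c13.png',6)
print(arm.get_state()['force'])
E
```

```text
18.25 [ 0.5220425  -0.230301    0.25268055] [-3.14118002e+00  1.40557532e-03  3.10527798e+00] [-0.42831109 -1.94242331 -4.21416036] [-0.5007679  -0.22341919  0.01365889] 0.013619884841625124
[ 0.31030153 -1.91411595 -4.23678669]
```

View pics/s13.png

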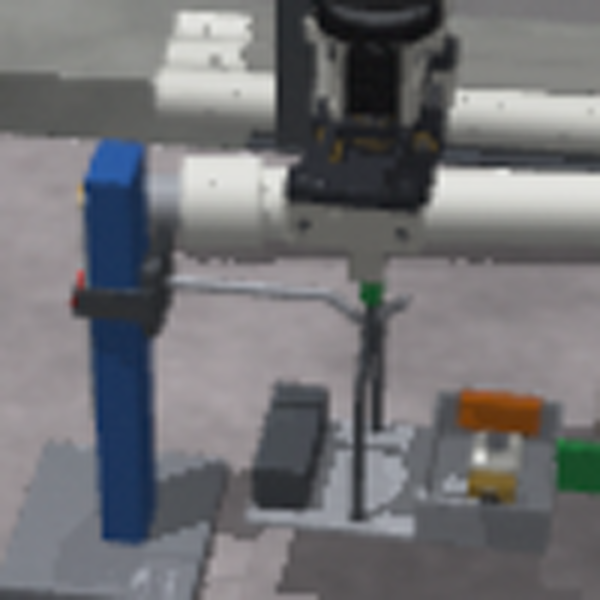

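View pics/c13.png

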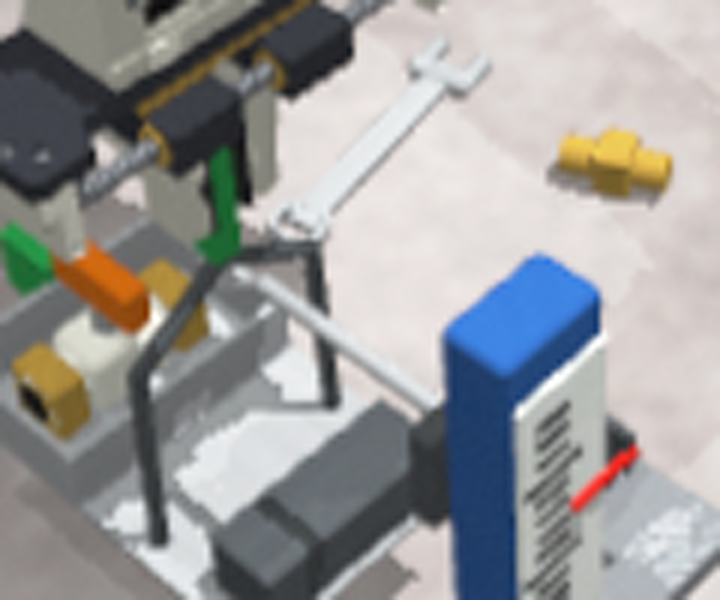

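{"op": "jog_arm", "data": {
  "motion": [
    [[0,-0.0015,0.003,0,0,0,0],[0,-0.002,0.006,0,0,0,0],[0,-0.002,0.009,0,0,0,0],[0,-0.002,0.009,0,0,0,0]]
  ]
}}

```text
t: 18.75
eef_pos: [0.5226, -0.2319, 0.2433]
ee_rot: [3.142, 0.002, 3.106]
force: [2.2, 5.4, -1.6]
width: 0.0137
```

```bash
python3 - <<'E'
from h import *
st=arm.get_state();print(st['t'],st['eef_pos'],st['ee_rot'],st['force'],st['moment'],st['width'])
E
```

```text
18.75 [ 0.52258406 -0.23191108  0.24332655] [3.14152830e+00 2.28265960e-03 3.10554588e+00] [ 2.21070088  5.38416097 -1.56560524] [ 1.71407809 -1.35456061 -0.04606766] 0.013684797801608419
```

{"op": "jog_arm", "data": {
  "motion": [
    [[-0.0005,0.001,0.001,0,0,0,0],[-0.001,0.0013,0.003,0,0,0,0],[-0.001,0.0013,0.004,0,0,0,0],[-0.001,0.0013,0.004,0,0,0,0]]
  ]
}}

```text
t: 19.15
eef_pos: [0.5236, -0.231, 0.2394]
ee_rot: [-3.141, 0.002, 3.105]
force: [0.7, -1.1, -0.6]
width: 0.0138
```

```bash
python3 - <<'E'
from h import *
st=arm.get_state();print(st['t'],st['eef_pos'],st['ee_rot'],st['force'],st['moment'],st['width'])
E
```

```text
19.15 [ 0.52362789 -0.23098408  0.23938006] [-3.14113954e+00  2.31068866e-03  3.10546805e+00] [ 0.72896714 -1.13172665 -0.6418198 ] [-0.40200238 -0.50586855  0.01133439] 0.013754384234037726
```

{"op": "jog_arm", "data": {
  "motion": [
    [[0,-0.0003,0.001,0,0,0,0],[-0.0003,-0.0003,0.002,0,0,0,0],[-0.0003,-0.0003,0.002,0,0,0,0],[-0.0003,-0.0003,0.002,0,0,0,0]]
  ],
  "newtons": 20
}}

```text
t: 19.55
eef_pos: [0.5239, -0.2313, 0.2374]
ee_rot: [-3.141, 0.002, 3.106]
force: [1.3, 0.6, -0.9]
width: 0.0141
```

{"op": "jog_arm", "data": {
  "motion": [
    [[0,0,0,0,0,0,0.016],[0,0,0,0,0,0,0.018],[0,0,0,0,0,0,0.022],[0,0,0,0,0,0,0.03],[0,0,0,0,0,0,0.045],[0,0,0,0,0,0,0.06],[0,0,0,0,0,0,0.06]]
  ]
}}

```text
t: 20.25
eef_pos: [0.5239, -0.2313, 0.2374]
ee_rot: [-3.141, 0.002, 3.106]
force: [0.2, -0.8, -1.1]
width: 0.0486
```

```bash
python3 - <<'E'
from h import *
st=arm.get_state();print(st['t'],st['eef_pos'],st['ee_rot'],st['force'],st['width'])
for n in ['side','scene','wrist']:
    f=optics.grab_frame(n);cv2.imwrite(f'pics/{n}14.png',f[:,:,::-1])
crop('','pics/side14.png',280,100,100,100,'pics/s14.png',6)
E
```

```text
20.25 [ 0.52388849 -0.23126318  0.23739733] [-3.14113080e+00  2.18595443e-03  3.10553308e+00] [ 0.24760204 -0.84407085 -1.07052746] 0.048571234615683995
```

View pics/s14.png

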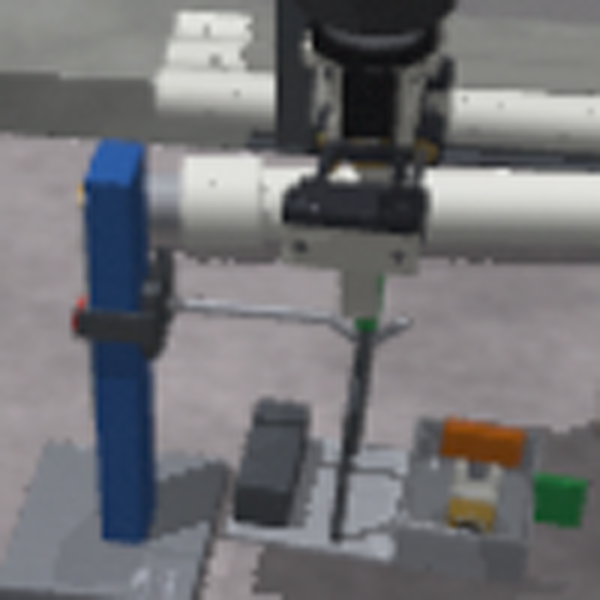

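View pics/wrist14.png

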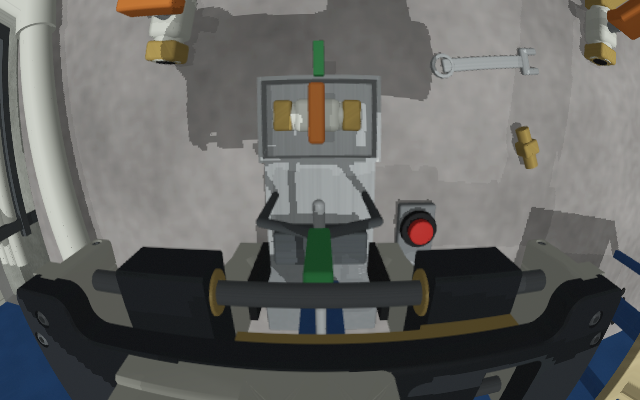

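{"op": "jog_arm", "data": {
  "motion": [
    [[0,0,-0.01,0,0,0,0.075],[0,0,-0.03,0,0,0,0.08],[0,0,-0.06,0,0,0,0.08],[0,0,-0.09,0,0,0,0.08],[0,0,-0.12,0,0,0,0.08],[0,0,-0.12,0,0,0,0.08]]
  ]
}}

```text
t: 21.0
eef_pos: [0.5251, -0.232, 0.3631]
ee_rot: [-3.139, 0.01, 3.106]
force: [0.9, 0.0, 0.4]
width: 0.08
```

```bash
python3 - <<'E'
from h import *
st=arm.get_state();print(st['t'],st['eef_pos'],st['ee_rot'],st['force'],st['width'])
for n in ['side','wrist','scene']:
    f=optics.grab_frame(n);cv2.imwrite(f'pics/{n}15.png',f[:,:,::-1])
crop('','pics/side15.png',280,100,100,100,'pics/s15.png',6)
crop('','pics/scene15.png',230,200,120,100,'pics/c15.png',6)
st=arm.get_state();np.save('w15.npy',np.r_[st['eef_pos'],st['ee_rot']])
E
```

```text
21.0 [ 0.52511175 -0.2320085   0.36309333] [-3.1389209   0.01006092  3.10587235] [0.87309116 0.00310768 0.42225854] 0.08000127436472171
```

View pics/s15.png

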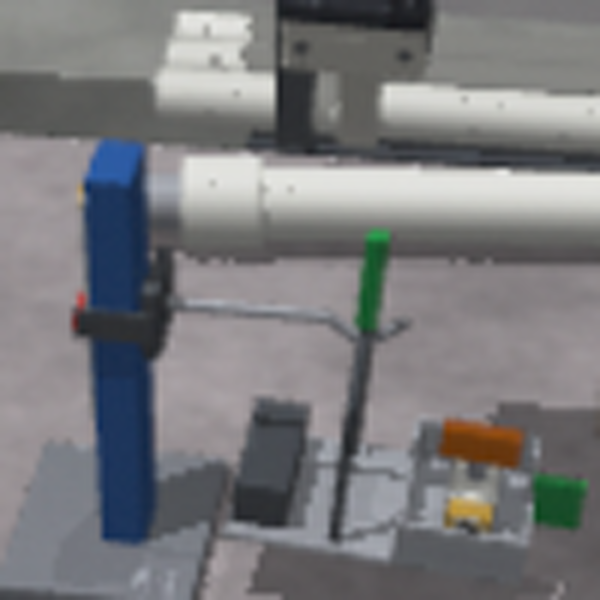

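View pics/c15.png

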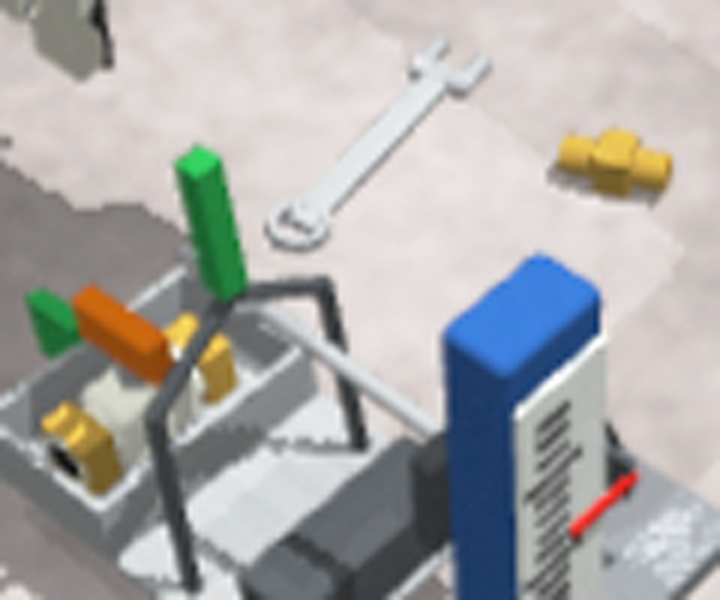

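View pics/wrist15.png

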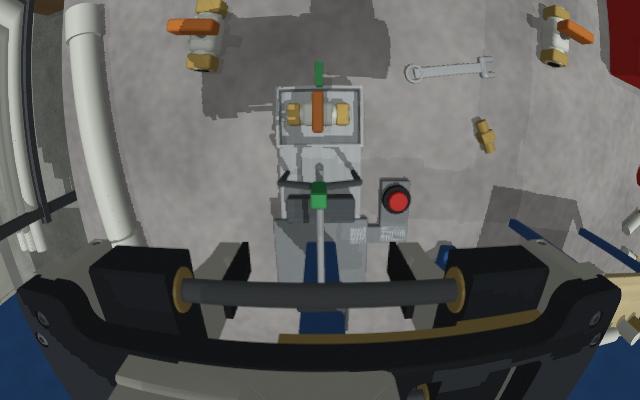

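```bash
python3 - <<'E'
from h import *
crop('','pics/wrist15.png',365,170,70,80,'pics/w15b.png',7)
crop('','pics/side15.png',285,190,60,40,'pics/s15b.png',10)
E
```

```text
(no output)
```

View pics/w15b.png

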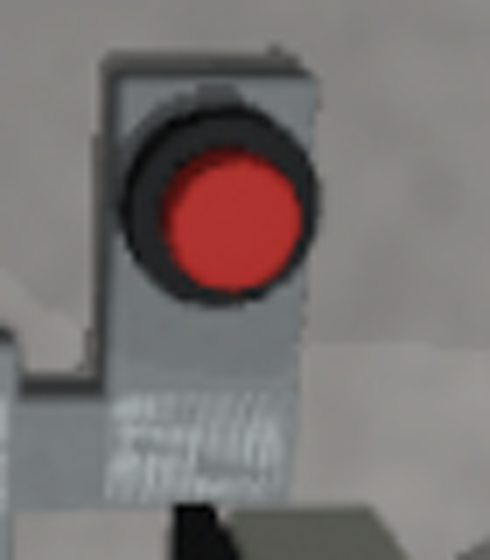

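View pics/s15b.png

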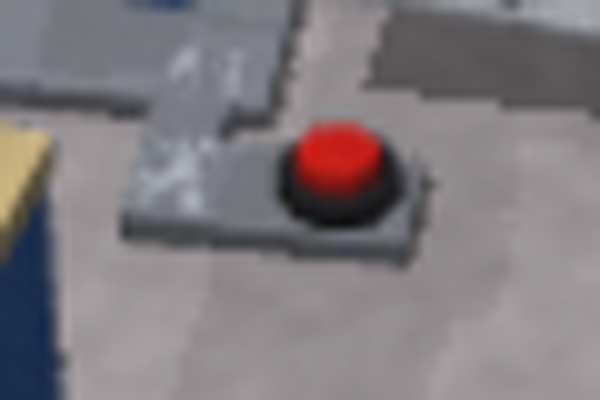

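```bash
python3 - <<'E'
from h import *
a=np.load('w15.npy');st={'eef_pos':a[:3],'ee_rot':a[3:]}
print(tri(('wrist',(398.6,201.7),st),('side',(319,204.7))))
for z in(.04,.05,.06): print(atz('wrist',(398.6,201.7),z,st),atz('side',(319,204.7),z))
w=[atz('wrist',(365+x/7,170+222/7),.05,st) for x in (165,302)];print(np.linalg.norm(w[0]-w[1]))
E
```

```text
(array([ 0.588597  , -0.10636731,  0.03411529]), [0.0004487424483606547, 0.00044874244836056566])
[ 0.58626524 -0.10791338  0.04      ] [ 0.58805954 -0.0997666   0.04      ]
[ 0.58309843 -0.11056143  0.05      ] [ 0.586382   -0.08823045  0.05      ]
[ 0.57993161 -0.11320947  0.06      ] [ 0.58470447 -0.07669431  0.06      ]
0.03139579261346132
```

```bash
python3 - <<'E'
from h import *
print('meter',atz('scene',(397,270),.075),atz('scene',(380,270),.03),atz('scene',(410,297),.03))
st=arm.get_state();print(st['q'])
go((.588,-.052,.363),178);go((.588,-.052,.09),178)
E
```

```text
meter [ 0.75062016 -0.00636771  0.075     ] [ 0.69989701 -0.00147834  0.03      ] [ 0.80728412 -0.02434442  0.03      ]
[-7.38489228e-02  1.36354259e-01 -3.99682508e-02  2.09261183e-05
 -1.39205768e+00 -1.53305047e+00]
rel [-0.0581  0.1813 -0.0054] [-0.01  0.14 -0.07]
rel [-0.0574  0.1813  0.2676] [-0.01  0.14 -0.07]
```

{"op": "jog_arm", "data": {
  "motion": [
    [[-0.02,0.04,0,0,0,0,0.0876],[-0.04,0.08,0,0,0,0,0.0876],[-0.058,0.12,0,0,0,0,0.0876],[-0.058,0.16,0,0,0,0,0.0876],[-0.058,0.181,0.04,0,0,0,0.0876],[-0.058,0.181,0.08,0,0,0,0.0876],[-0.058,0.181,0.12,0,0,0,0.0876],[-0.058,0.181,0.16,0,0,0,0.0876]]
  ]
}}

```text
t: 21.95
eef_pos: [0.5874, -0.052, 0.1952]
ee_rot: [-3.141, 0.001, 3.106]
force: [1.6, -0.2, -0.2]
width: 0.0872
```

{"op": "jog_arm", "data": {
  "motion": [
    [[0,0,0.03,0,0,0,0.0876],[0,0,0.06,0,0,0,0.0876],[0,0,0.09,0,0,0,0.0876],[0,0,0.107,0,0,0,0.0876],[0,0,0.107,0,0,0,0.0876],[0,0,0.107,0,0,0,0.0876]]
  ]
}}

```text
t: 22.55
eef_pos: [0.5872, -0.0522, 0.0879]
ee_rot: [-3.141, -0.001, 3.106]
force: [-0.1, 0.7, -0.0]
width: 0.0875
```

```bash
python3 - <<'E'
from h import *
st=arm.get_state();print(st['t'],st['eef_pos'],st['ee_rot'],st['force'],st['width'])
for n in ['side','wrist','scene']:
    f=optics.grab_frame(n);cv2.imwrite(f'pics/{n}16.png',f[:,:,::-1])
crop('','pics/side16.png',270,120,130,100,'pics/s16.png',6)
st=arm.get_state();go((.588,-.052,.056),178)
E
```

```text
22.55 [ 0.58719211 -0.05218012  0.08790275] [-3.14057806e+00 -6.12392133e-04  3.10642271e+00] [-0.1379045   0.67874878 -0.0177473 ] 0.08749565871158534
rel [ 0.0003 -0.0001  0.0334] [-0.    0.16 -0.02]
```

View pics/s16.png

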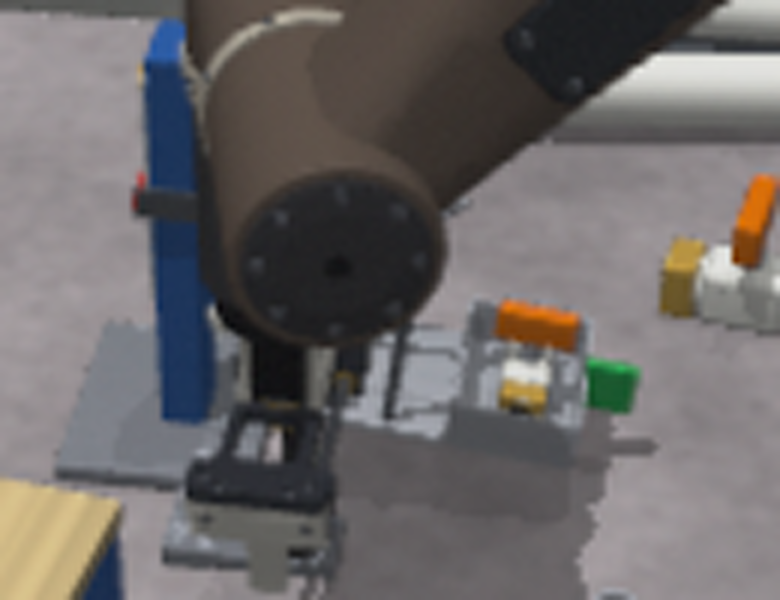

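View pics/wrist16.png

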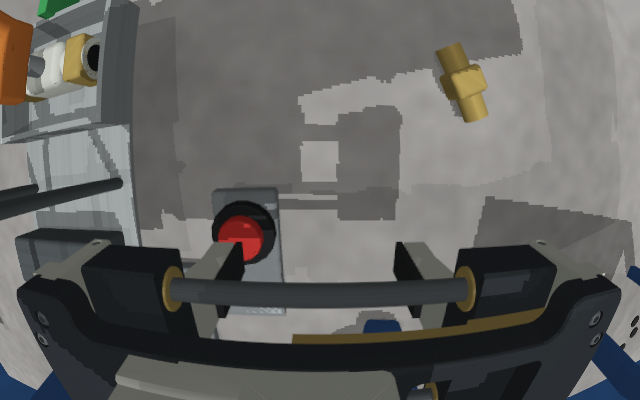

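View pics/scene16.png

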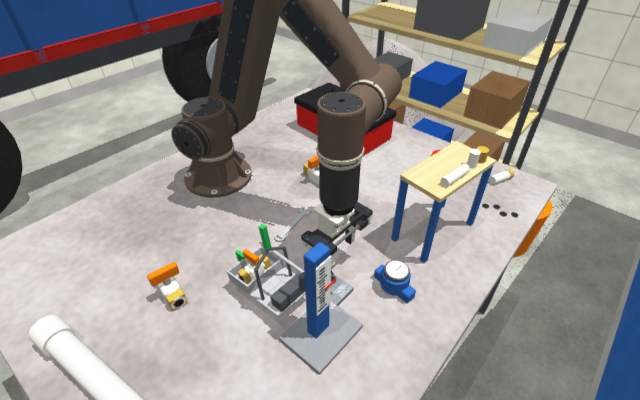

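```bash
python3 - <<'E'
from h import *
st=arm.get_state();crop('','pics/wrist16.png',180,170,120,100,'pics/w16b.png',6)
T=tool(st)
for p in [(0.0095,-.044,.022),(0.0095,-.065,.022),(-.0095,-.044,.022),(0,-.054,.022)]:
    X=T[:3,:3]@p+T[:3,3];print(X,proj('wrist',X,st))
print(atz('wrist',(240,240),.035,st),proj('wrist',(.588,-.1065,.035),st))
E
```

```text
[ 0.57722246 -0.09554915  0.067394  ] [241.85563631 239.88618339]
[ 0.57648309 -0.11653613  0.06739443] [207.7720266  239.06529658]
[ 0.59621061 -0.09621811  0.06744584] [244.94926914 268.84072368]
[ 0.58636445 -0.10587743  0.06742012] [227.14830439 254.20996843]
[ 0.5915899 -0.1063853  0.035    ] [239.18478334 235.23189189]
```

View pics/w16b.png

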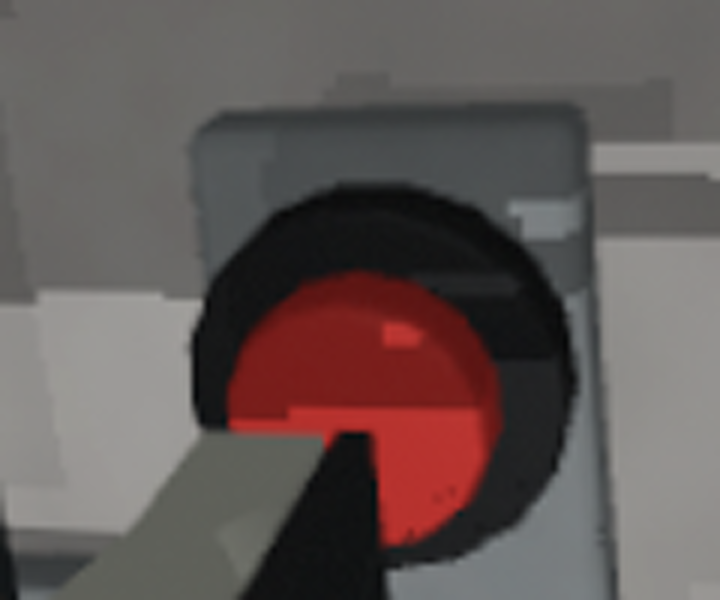

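{"op": "jog_arm", "data": {
  "motion": [
    [[-0.002,0,0.01,0,0,0,0.0876],[-0.004,0,0.022,0,0,0,0.0876],[-0.004,0,0.022,0,0,0,0.0876],[-0.004,0,0.022,0,0,0,0.0876],[-0.004,0,0.022,0,0,0,0.0876],[-0.004,0,0.022,0,0,0,0.0876],[-0.004,0,0.022,0,0,0,0.0876],[-0.004,0,0.022,0,0,0,0.0876]]
  ]
}}

```text
t: 23.5
eef_pos: [0.5924, -0.052, 0.0677]
ee_rot: [3.142, 0.003, 3.106]
force: [0.3, 0.4, -0.7]
width: 0.0876
```

```bash
python3 - <<'E'
from h import *
st=arm.get_state();print(st['t'],st['eef_pos'],st['force'])
F=[cv2.imread('pics/scene16.png')[:,:,::-1]]
for i in range(5): F.append(optics.grab_frame('scene'))
R=slice(215,320),slice(220,345)
for i in range(1,6): print(np.abs(F[i][R].astype(int)-F[i-1][R]).max(2).__gt__(25).sum(), end=' ')
for i in range(5): optics.grab_frame('scene')
g=optics.grab_frame('scene');d=np.abs(g[R].astype(int)-F[1][R]).max(2)>25;print('0.5s',d.sum(),np.argwhere(d)[:8]+[215,220])
cv2.imwrite('pics/c17.png',cv2.resize(g[190:330,200:360,::-1],None,fx=5,fy=5)[:600])
E
```

```text
23.5 [ 0.59235977 -0.05204261  0.06766227] [ 0.34453438  0.44034396 -0.65516732]
1077 12 3 9 5 0.5s 8 [[225 339]
 [243 284]
 [245 342]
 [263 249]
 [265 270]
 [275 240]
 [276 242]
 [277 242]]
```

View pics/c17.png

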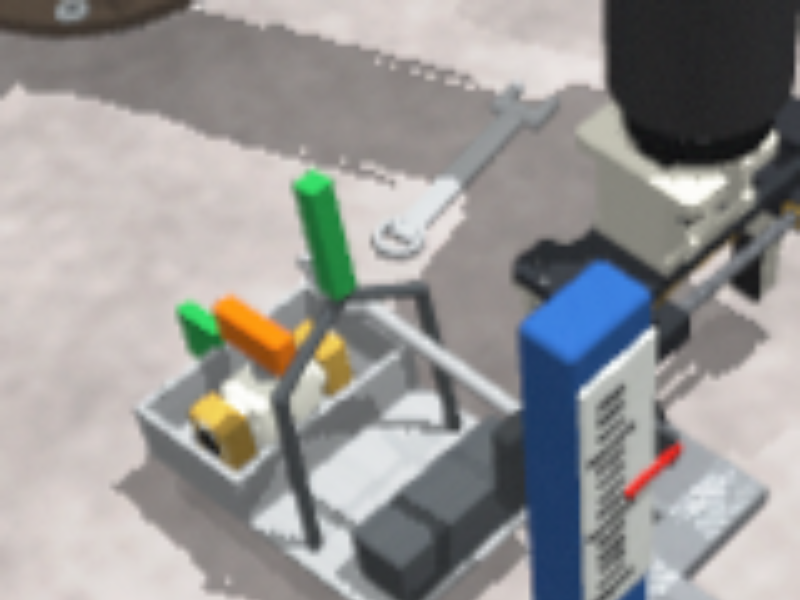

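{"op": "jog_arm", "data": {
  "motion": [
    [[0,0,0,0,0,0,0.0876],[0,0,0,0,0,0,0.0876],[0,0,0,0,0,0,0.0876],[0,0,0,0,0,0,0.0876],[0,0,0,0,0,0,0.0876],[0,0,0,0,0,0,0.0876],[0,0,0,0,0,0,0.0876],[0,0,0,0,0,0,0.0876]]
  ]
}}

```text
t: 24.85
eef_pos: [0.5923, -0.0521, 0.0674]
ee_rot: [-3.142, 0.003, 3.106]
force: [0.5, 0.4, -0.9]
width: 0.0875
```

{"op": "jog_arm", "data": {
  "motion": [
    [[0,0,0,0,0,0,0.0876],[0,0,0,0,0,0,0.0876],[0,0,0,0,0,0,0.0876],[0,0,0,0,0,0,0.0876],[0,0,0,0,0,0,0.0876],[0,0,0,0,0,0,0.0876],[0,0,0,0,0,0,0.0876],[0,0,0,0,0,0,0.0876]]
  ]
}}

```text
t: 25.65
eef_pos: [0.5923, -0.0521, 0.0674]
ee_rot: [-3.142, 0.003, 3.106]
force: [-0.7, -0.3, 0.6]
width: 0.0878
```

{"op": "jog_arm", "data": {
  "motion": [
    [[0,0,0,0,0,0,0.0876],[0,0,0,0,0,0,0.0876],[0,0,0,0,0,0,0.0876],[0,0,0,0,0,0,0.0876],[0,0,0,0,0,0,0.0876],[0,0,0,0,0,0,0.0876],[0,0,0,0,0,0,0.0876],[0,0,0,0,0,0,0.0876]]
  ]
}}

```text
t: 26.45
eef_pos: [0.5922, -0.0521, 0.0674]
ee_rot: [-3.142, 0.003, 3.106]
force: [-0.4, 0.8, 0.6]
width: 0.0876
```

```bash
python3 - <<'E'
from h import *
st=arm.get_state();print(st['t'],st['eef_pos'],st['force'])
R=slice(215,320),slice(220,345)
F=[optics.grab_frame('scene')[R].astype(int) for i in range(10)]
print([int((np.abs(F[i]-F[0]).max(2)>25).sum()) for i in range(10)],[int(np.abs(F[i]-F[0]).max()) for i in range(10)])
E
```

```text
26.45 [ 0.59223991 -0.05206541  0.0674213 ] [-0.36534968  0.82989839  0.56579422]
[0, 2, 1, 1, 1, 1, 1, 1, 2, 1] [0, 38, 33, 31, 32, 35, 30, 32, 37, 33]
```

{"op": "jog_arm", "data": {
  "motion": [
    [[0,0,0.006,0,0,0,0.0876],[0,0,0.01,0,0,0,0.0876],[0,0,0.012,0,0,0,0.0876],[0,0,0.014,0,0,0,0.0876]]
  ]
}}

```text
t: 27.35
eef_pos: [0.5923, -0.052, 0.0533]
ee_rot: [-3.141, 0.003, 3.107]
force: [-1.1, 0.7, 4.5]
width: 0.0878
```

{"op": "jog_arm", "data": {
  "motion": [
    [[0,0,0.002,0,0,0,0.0876],[0,0,0.003,0,0,0,0.0876],[0,0,0.003,0,0,0,0.0876]]
  ]
}}

```text
t: 27.65
eef_pos: [0.5924, -0.052, 0.052]
ee_rot: [-3.141, 0.003, 3.107]
force: [-5.4, 2.6, 16.9]
width: 0.0878
```

```bash
python3 - <<'E'
from h import *
f=optics.grab_frame('wrist');cv2.imwrite('pics/w18.png',cv2.resize(f[170:270,180:300,::-1],None,fx=6,fy=6))
st=arm.get_state();print(st['force'],st['eef_pos'])
E
```

```text
[-6.20628942  3.07061621 16.85417947] [ 0.59240361 -0.0520055   0.051957  ]
```

View pics/w18.png

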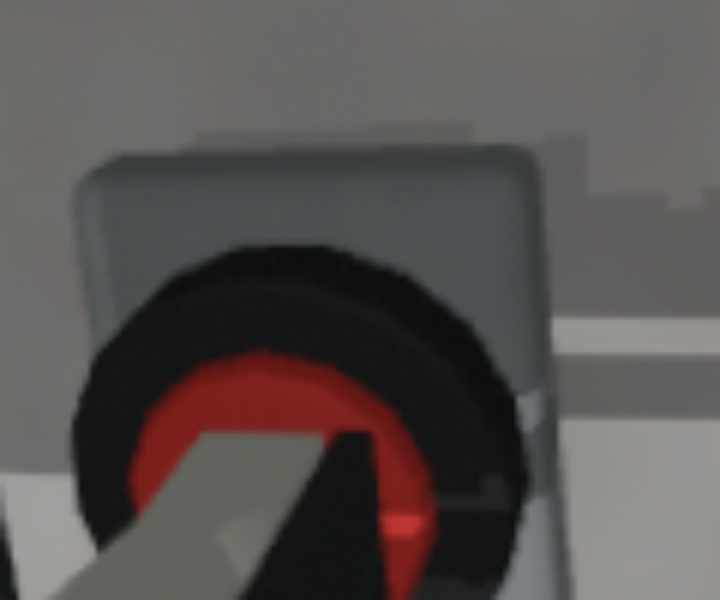

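{"op": "jog_arm", "data": {
  "motion": [
    [[0,0,0.0025,0,0,0,0.0876],[0,0,0.0025,0,0,0,0.0876],[0,0,0.0025,0,0,0,0.0876]]
  ]
}}

```text
t: 28.0
eef_pos: [0.5924, -0.052, 0.0518]
ee_rot: [-3.141, 0.004, 3.108]
force: [-8.9, 3.2, 24.0]
width: 0.0876
```

{"op": "jog_arm", "data": {
  "motion": [
    [[0,0,-0.01,0,0,0,0.0876],[0,0,-0.04,0,0,0,0.0876],[0,0,-0.08,0,0,0,0.0876],[0,0,-0.12,0,0,0,0.0876],[0,0,-0.17,0,0,0,0.0876],[0,0,-0.22,0,0,0,0.0876],[0,0,-0.27,0,0,0,0.0876],[0,0,-0.3,0,0,0,0.0876]]
  ]
}}

```text
t: 28.8
eef_pos: [0.5918, -0.052, 0.3564]
ee_rot: [-3.141, 0.009, 3.108]
force: [-0.4, 0.1, -0.0]
width: 0.0879
```

{"op": "jog_arm", "data": {
  "motion": [
    [[0.02,0.04,0,0,0,0,0.0876],[0.05,0.08,0,0,0,0,0.0876],[0.08,0.12,0,0,0,0,0.0876],[0.08,0.15,0,0,0,0,0.0876],[0.08,0.15,0,0,0,0,0.0876]]
  ]
}}

```text
t: 29.3
eef_pos: [0.5162, 0.1034, 0.3558]
ee_rot: [3.141, 0.009, 3.111]
force: [-0.5, 0.4, -0.9]
width: 0.0877
```

```bash
python3 - <<'E'
from h import *
st=arm.get_state();print(st['t'],st['eef_pos'],st['force'])
for n in ['side','scene']:
    f=optics.grab_frame(n);cv2.imwrite(f'pics/{n}19.png',f[:,:,::-1])
crop('','pics/side19.png',270,110,150,120,'pics/s19.png',5)
crop('','pics/scene19.png',200,190,160,120,'pics/c19.png',5)
R=slice(215,320),slice(220,345)
F=[optics.grab_frame('scene')[R].astype(int) for i in range(6)]
print([int((np.abs(F[i]-F[0]).max(2)>25).sum()) for i in range(6)])
E
```

```text
29.3 [0.51617212 0.10344933 0.35577181] [-0.46605342  0.39777051 -0.90668604]
[0, 19, 47, 63, 66, 71]
```

View pics/s19.png

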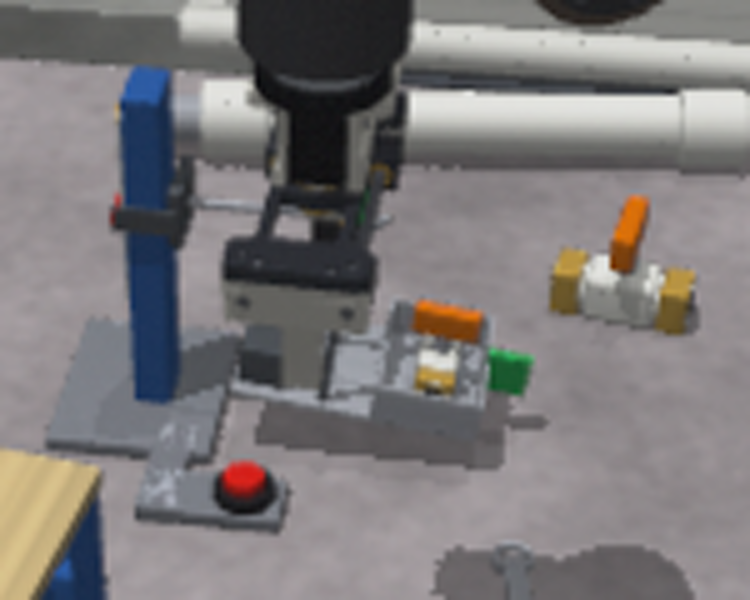

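View pics/c19.png

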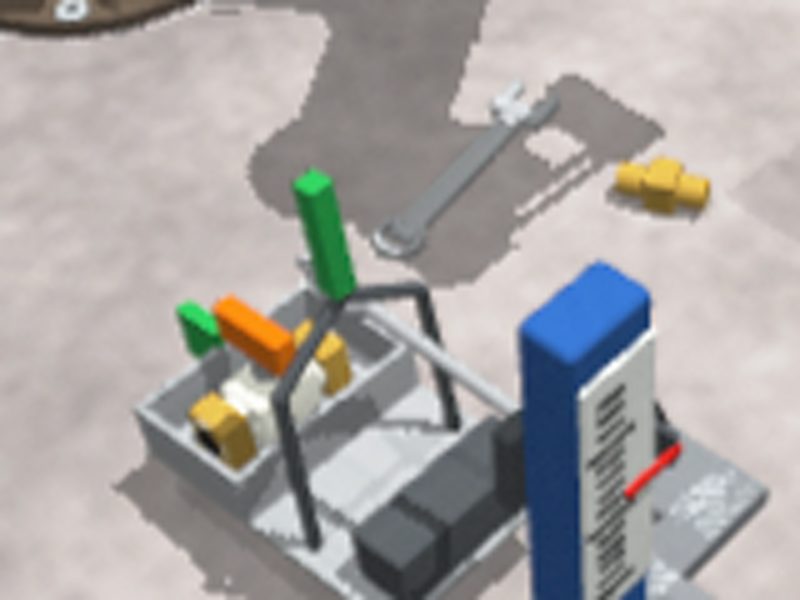

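View pics/scene19.png

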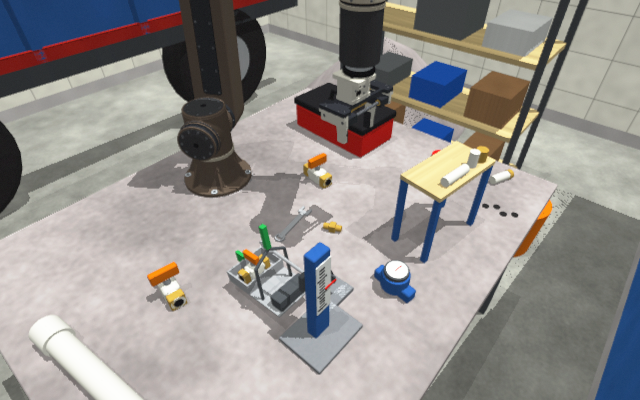

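```bash
python3 - <<'E'
from station import arm
print(arm.job_done())
E
```

```text
the job is handed in; nothing more can be done
None
```

The valve is hanging on the balance in the carrier, the hold button has been pressed, and the job was handed in at about 29.7 s.

**What I did:**
- **Carrier:** drew it out by its tab, so that the handle stood about 90 mm clear of the shelf edge, and let go.
- **Valve:** laid the smallest of the three white-and-orange valves, handle up and centred, in the tray.
- **Hanging:** carried the carrier by its stem, lowered it onto the hook in small steps until the hook bore nearly all the weight, and let go.
- **Hold button:** waited until camera frames about half a second apart showed no movement beyond image noise, then pressed it with one fingertip. I kept pressing until it gave only 0.2 mm more for another 7 N (24 N at the end). I did not see the 6 mm travel directly.

**Last checks:** the pictures show the carrier hanging in the hook's V with the valve in its tray and the gripper clear of everything. The nipple, wrench and meter look unmoved.
- **Slight tilt:** the carrier hangs slightly tilted.
- **Changed pixels:** the final frame comparison found about 70 changed pixels. I put them down to the arm's moving shadow but did not check further.
- **Hook depth:** I did not measure it while it settled. The slow lowering gave no sign of it going near the 0.05 m limit.

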